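Free the transport lock under a projector's foot

ROBOT

A 6-joint arm with a two-finger parallel gripper is mounted at the origin on a cart in front of the work surface, level with it; the furniture and walls round the work are solid. World frame = base frame: x ahead of the robot, y to its left, z up, the work surface at z = 0. Lengths are in mm, angles in rad, forces in N, time in s.
With the tool pointing down it reaches from about 300 to 875 mm from the base axis. Payload 6.4 kg.
Tool frame: the origin (TCP) lies between the finger pads; the fingertips stand 17 mm ahead of it and the grasp point (between the pads) lies 2 mm behind it; z points along the fingers, x is the direction in which the jaws open and shut, and the axes are right-handed (so a half turn about z gives the same grasp; the last joint's range is limited). The gripper opens to 88 mm and grips with 3 to 60 N. Pads are 18 mm wide; open, the fingers measure 123 mm over their backs; the gripper's body (75 mm by 187 mm) begins 45 mm behind the grasp point.
Start: joints at [0.984, 0.181, 1.607, -0, 1.354, -0.206], TCP at [213.696, 533.831, 231.814] pointing down, gripper open.
Joint ranges: [-2.99, 2.99], [-0.89, 2.07], [0.3, 2.58], [-1.14, 4.28], [0, 2.63], [-3.12, 3.12]. Speed limits (rad/s): [2.57, 2.57, 3.01, 3.14, 3.14, 3.14].

INTERFACE

Orientations are given as a unit quaternion [w, x, y, z].
In Python, from cell import env, camera, workorder, finder, readout gives the robot as it stands. Calls block until the motion is done:
- env.movep(position, orientation): joint-space move of the TCP to a pose.
- env.move_straight(position, rot=None, feed=150, contact_N=None): straight line of the TCP; rot=None keeps the orientation; feed is the mean speed in mm/s. With contact_N (N) it stops when the force on the tool has changed by that much, and returns True; else False.
- env.movej(angles): joint-space move.
- env.gripper_to(opening, strength=None): opening from 0.0 (shut) to 1.0 (fully open); strength is the grip in N (None keeps the last); returns when the fingers have stopped.
- env.dwell(seconds).
- env.ik(position, orientation): joint angles nearest the present ones, or None.
- camera(name): name is "scene" or "top" or "wrist"; returns a dict with "frame" (480x640x3 uint8, red, green, blue), "vfov" (degrees; the focal length in pixels is half the picture's height over the tangent of half this angle, whatever the lens; pixels are square), "cx", "cy" (the principal point, pixels), "world_from_camera" (4x4, takes a point from camera to world coordinates). Camera axes: x right, y up, looking along -z (the intrinsics and any distortion apply to the point x, -y, -z); pixel columns grow to the right and rows downward; lengths in mm; the calibration is good to about 2 mm. A picture is of the moment at which its call begins. There is no depth.
A pose or a line that the arm cannot do raises env.MotionError and nothing moves.
- workorder.job_done(): hands the job in, once; it reports no verdict.
Trained networks look in a picture, given as the dict that the camera call returned (one of the last four; its "shot" number tells which), for a name from the list of things; names that differ only in an ending like _2 or _b are one class to them, and where a whole thing is asked for, a point or a joint stands for the part that bears it (a point fixed in the world has none). Each returns a list of dicts, best first, with "confidence" (0 to 1); they miss things now and then, are a little off and sometimes report something else, mostly with a low value. They report only what shows in the picture. A call takes as long as a camera call.
- finder.trace(picture, query): "region" (480x640 bool, what is visible of it) and "extent" ([left, top, right, bottom] in pixels, round what is visible of it).
Readings, each from a call of its own:
- readout.get_time(): time.
- readout.get_joint_pos(): joint angles.
- readout.get_qvel(): joint speeds.
- readout.get_joint_torque(): joint torques, N m.
- readout.get_tool_pos(): TCP position.
- readout.get_ee_rot(): TCP orientation.
- readout.get_wrist_force(): force on the tool from outside, world axes, zero at the start.
- readout.get_moment(): the same for the moment, N m.
- readout.get_opening(): opening from 0.0 (shut) to 1.0 (fully open).
Only numpy, scipy, OpenCV 4.12 (cv2) and the standard library are available. Lean on these libraries where they do the work, as an engineer would, in place of code of your own. Each camera call takes 0.05 s, during which the arm holds its last target.

TASK

The grey pattern projector stands on its two-rail stand with the transport lock under its foot plate still on. Lay it down along the bed of the low cradle and let go of it, turn the wing knob on its underside fully round to the other stop while it lies there, then stand the projector upright on the two-rail stand again, its foot plate flat on both rails between the end lips. Leave the things around it as they are.

Things in the scene. Friction and masses are not known exactly. Their poses are not given: they have to be found in the camera images.
- projector_mid (a point): Centre of the grey column of the projector: 40 (its x) x 44 (its y) x 76 mm (its z, up when it stands). The axes are the unit's own. 46 mm above the underside of the foot plate, 38 mm below the column's top. At the start the unit stands on the stand, its x along the stand's x.
- projector: The pattern projector, loose, 0.36 to 0.54 kg: column on a dark foot plate 84 (x) x 56 (y) x 8 mm; a black wing knob reaches 34 mm below the plate. Origin at the centre of the plate's underside, z up through the column. A round lens sits high on the +x face; else it is alike when turned half round its z.
- knob_centre (a point): Centre of the wing of the knob under the foot plate, on the knob's axis, 23 mm below the plate's underside. The wing is a black bar 40 mm long across the axis, 9 mm thick, 22 mm deep along the axis (12 to 34 mm from the plate), on a 14 mm round stalk. Its z axis is the unit's z.
- lock_knob (a joint): Angle of the wing knob about the unit's -z (grows anticlockwise for one looking at the underside), rad: 0 = stop, locked; 1.2 = other stop, free. Starts at 0 to 0.3, stays where left (friction 0.035 N m, no spring). At value q the wing lies along the unit's direction cos(q-0.6) x - sin(q-0.6) y: along x at 0.6.
- stand: Fixed stand, origin at the centre of its underside on the desk, x along its 116 mm length. Two rails 21 (x) x 66 (y) mm, tops 46 mm above the desk, 54 mm apart along x; the knob hangs between them. Outside each rail a dark lip stands 5 mm above the rail top, 96 mm between the lips (the 84 mm plate has 6 mm to spare either side). Open at its y sides.
- cradle: Fixed low cradle, origin at the centre of its underside on the desk, x along its bed (64 x 38 mm, 40 mm above the desk). Four corner guides (10 x 8 mm), 10 mm higher than the bed, leave 56 mm across y and 44 mm along x. Ends alike and open: the 76 mm column lies along x between the guides, plate and knob overhanging either end; with its 44 mm width across, its centre is 60 mm above the desk.
- spray_can: Bystander: blue spray can with white cap, standing, 51 mm across, 176 tall: the one tall thing near the cradle, about 195 mm from its centre beyond one of its two ends. Origin at the centre of its underside.
- spring_clamp: Bystander: orange spring clamp lying flat, 66 x 97 x 18 mm, beyond the other end of the cradle. Origin at the centre of its underside.
- foam_block: Bystander: grey foam block, 50 x 70 x 50 mm, on the far side of the cradle. Origin at the centre of its underside.
- glue_stick: Bystander: yellow glue stick with red cap, lying, 24 x 95 x 24 mm, on the near side of the cradle. Origin at the centre of its underside.
- air_blower: Bystander: black rubber air blower with red nozzle, standing, 58 mm across, 125 tall, on the far side of the stand. Origin at the centre of its underside.
- putty: Bystander: green lump of putty, 36 x 59 x 23 mm, on the near side of the stand. Origin at the centre of its underside.
- sherd_3: Bystander: small brown pottery sherd, 26 x 41 x 12 mm, on the near side of the stand. Origin at the centre of its underside.

How it is judged (in metres and radians):
On the way, in this order (a step that is already met when the one before it is completed fails the run):
1. the projector lies on its side in the cradle, let go, at rest (angle between projector_mid's own z axis and vertical between 1.45 and 1.69 rad and x of projector_mid in the frame of cradle between -0.015 and 0.015 m and y of projector_mid in the frame of cradle between -0.012 and 0.012 m and z of projector_mid in the frame of cradle between 0.054 and 0.068 m and linear speed of projector below 0.02 m/s and contact force between the fingers and projector below 0.2 N), for 0.2 s.
2. the wing knob is turned to within 0.16 rad of its other stop while the projector lies in the cradle (angle between projector_mid's own z axis and vertical between 1.45 and 1.69 rad and x of projector_mid in the frame of cradle between -0.015 and 0.015 m and y of projector_mid in the frame of cradle between -0.012 and 0.012 m and z of projector_mid in the frame of cradle between 0.054 and 0.068 m and value of joint lock_knob above 1.04 rad), for 0.1 s.
At the end, for the whole second after the job is handed in: The projector stands upright (0.06 rad), at rest and released on the stand, foot plate flat on both rails (height within 4 mm), within 10 mm of the stand's middle along its x and 18 mm across, parallel within 0.25 rad; knob value above 1.04 (angle between projector_mid's own z axis and vertical below 0.06 rad and x of projector_mid in the frame of stand between -0.01 and 0.01 m and y of projector_mid in the frame of stand between -0.018 and 0.018 m and z of projector_mid in the frame of stand between 0.088 and 0.096 m and angle between the x axis of projector_mid and the x axis of stand, either way round below 0.25 rad and value of joint lock_knob above 1.04 rad and linear speed of projector below 0.02 m/s and contact force between the fingers and projector below 0.2 N); the robot touches nothing.
It fails at once if one of the bystanders listed is shifted by more than 30 mm (distance of any of spray_can, spring_clamp, foam_block, glue_stick, air_blower, putty, sherd_3 from where it was at the start of the episode above 0.03 m).
It fails at once if the spray can or the air blower is knocked over (angle between any of spray_can, air_blower's own z axis and vertical above 0.6 rad).
It also fails if it takes over 70 s, if anything falls off the work surface, if the arm or the gripper's body presses on something with over 40 N, if the wrist force passes 120 N, or if a joint passes its speed limit or range.

## Working session

There is one attempt and no reset: what is moved stays moved. The work goes in short steps, each a Python script; the robot and the scene stay as the last script left them, time stands still between calls to the robot, and variables do not carry over. Pictures are saved under pics/ and viewed, and the job is handed in when it is done.

```bash
ls; mkdir -p pics; python3 - <<'E'
from cell import env,camera,readout
import cv2
for n in ["scene","top","wrist"]:
    p=camera(n); cv2.imwrite(f"pics/{n}0.png",p["frame"][:,:,::-1]); print(n,p["vfov"],p["cx"],p["cy"],p["world_from_camera"].round(3).tolist(),[k for k in p])
print(readout.get_time(),readout.get_tool_pos(),readout.get_ee_rot())
E
```

```text
pics
scene 47.39923992474794 325.332015349124 247.52389096706295 [[0.81, 0.399, -0.43, -68.104], [-0.586, 0.564, -0.582, -649.841], [0.011, 0.723, 0.691, 975.464], [0.0, 0.0, 0.0, 1.0]] ['frame', 'vfov', 'cx', 'cy', 'world_from_camera', 'shot']
top 57.25466052110657 320.966208221882 244.0157846368405 [[0.009, 0.983, -0.181, 323.483], [-1.0, 0.007, -0.013, 79.911], [-0.012, 0.181, 0.983, 1042.971], [0.0, 0.0, 0.0, 1.0]] ['frame', 'vfov', 'cx', 'cy', 'world_from_camera', 'shot']
wrist 61.185775968149166 311.3720964363058 237.79244341926832 [[0.37, -0.891, -0.261, 145.877], [0.929, 0.355, 0.105, 559.346], [-0.001, -0.282, 0.959, 384.373], [0.0, 0.0, 0.0, 1.0]] ['frame', 'vfov', 'cx', 'cy', 'world_from_camera', 'shot']
0.15 [213.45871815 533.49025529 231.15349912] [ 2.31354492e-04  8.28145722e-01  5.60512489e-01 -5.99195751e-04]
```

View pics/scene0.png

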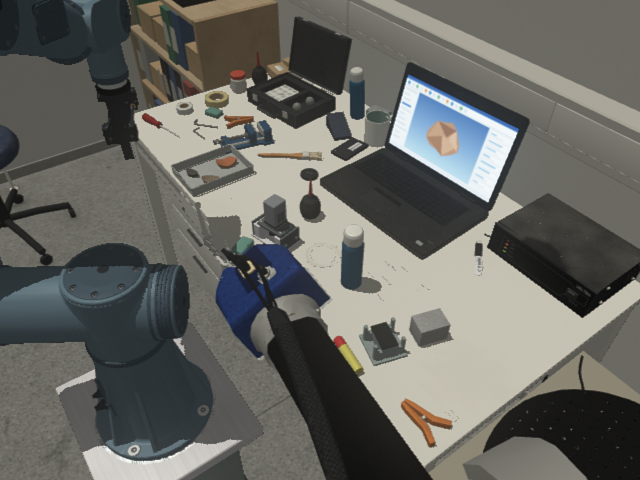

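View pics/top0.png

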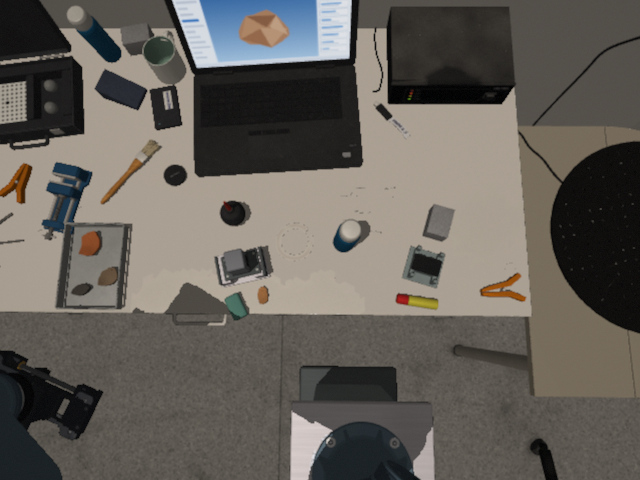

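View pics/wrist0.png

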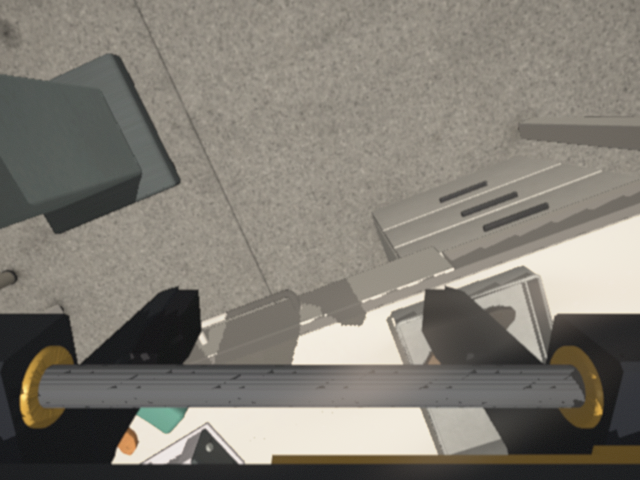

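```bash
cat > h.py <<'E'
from cell import env,camera,workorder,finder,readout
import numpy as np, cv2
from scipy.spatial.transform import Rotation as R
def K(p):
    f=240/np.tan(np.radians(p["vfov"])/2); return f,p["cx"],p["cy"]
def ray(p,u,v,z):
    f,cx,cy=K(p); T=p["world_from_camera"]; d=T[:3,:3]@np.array([(u-cx)/f,-(v-cy)/f,-1]); o=T[:3,3]
    return o+d*(z-o[2])/d[2]
def proj(p,X):
    f,cx,cy=K(p); T=p["world_from_camera"]; c=(np.atleast_2d(X)-T[:3,3])@T[:3,:3]
    return np.c_[cx+f*c[:,0]/-c[:,2], cy-f*c[:,1]/-c[:,2]]
def save(p,n): cv2.imwrite(f"pics/{n}.png",p["frame"][:,:,::-1])
def crop(p,n,x0,y0,x1,y1,s): cv2.imwrite(f"pics/{n}.png",cv2.resize(p["frame"][y0:y1,x0:x1,::-1],None,fx=s,fy=s,interpolation=cv2.INTER_CUBIC))
def quat(M):
    q=R.from_matrix(M).as_quat(); return [q[3],q[0],q[1],q[2]]
def down(a): # jaws (tool x) along world dir angle a, tool z down
    x=np.array([np.cos(a),np.sin(a),0]); z=np.array([0,0,-1.]); return np.c_[x,np.cross(z,x),z]
def pose():
    q=np.array(readout.get_ee_rot()); return np.array(readout.get_tool_pos()),R.from_quat([q[1],q[2],q[3],q[0]]).as_matrix()
E
python3 - <<'E'
from h import *
p=camera("top"); crop(p,"t1",190,180,470,320,2.85)
np.set_printoptions(precision=1,suppress=True)
for n in ["projector","stand","cradle","spray_can","spring_clamp","foam_block","glue_stick","air_blower","putty","sherd_3"]:
    r=finder.trace(p,n)
    for d in r[:2]:
        e=d["extent"]; m=d["region"]; v,u=np.nonzero(m)
        print(n,round(d["confidence"],2),e,ray(p,u.mean(),v.mean(),20)[:2])
E
```

```text
projector 0.77 [219.1, 249.5, 262.1, 283.3] [462.4 284.3]
projector 0.34 [479.2, 275.7, 525.7, 303.4] [ 406.8 -327.4]
stand 0.78 [214.4, 248.9, 271.8, 290.4] [447.1 276.2]
cradle 0.75 [401.5, 249.0, 444.1, 288.6] [ 459.1 -144.1]
spray_can 0.64 [335.6, 227.0, 365.4, 252.1] [524.4  28.2]
spring_clamp 0.96 [482.4, 274.6, 526.0, 304.4] [ 407.5 -330. ]
spring_clamp 0.31 [334.0, 225.8, 363.4, 251.3] [525.   29.3]
foam_block 0.73 [425.8, 207.7, 451.4, 241.6] [ 562.9 -182.5]
glue_stick 0.71 [393.8, 294.9, 436.1, 310.1] [ 377.8 -125.7]
glue_stick 0.16 [215.0, 248.7, 268.9, 291.2] [446.2 277.3]
air_blower 0.95 [218.8, 201.7, 244.4, 221.7] [585.5 308.3]
putty 0.89 [223.1, 295.0, 248.5, 317.2] [363.7 290.6]
putty 0.34 [335.3, 226.4, 364.7, 251.6] [524.6  28.4]
sherd_3 0.44 [259.0, 286.1, 267.6, 303.8] [390.3 230.1]
```

View pics/t1.png

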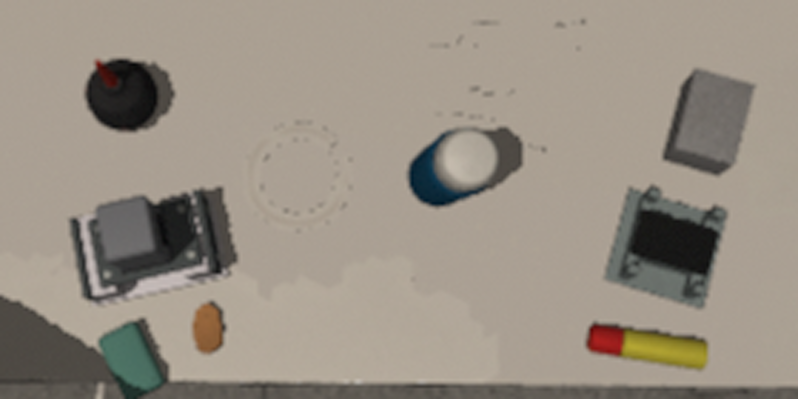

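```bash
cat >> h.py <<'E'
# camera in tool frame
def camtool():
    p=camera("wrist"); t,M=pose(); T=np.eye(4);T[:3,:3]=M;T[:3,3]=t
    return np.linalg.inv(T)@p["world_from_camera"],p
E
python3 - <<'E'
from h import *
np.set_printoptions(precision=3,suppress=True)
C,p=camtool(); print(C); np.save("C.npy",C)
# candidate view poses: tool down, jaws angle a; find tcp so that cam ray through (320,170) hits target
f,cx,cy=K(p)
for name,X in [("stand",[452,278,60]),("cradle",[459,-146,45])]:
  for a in np.arange(-np.pi,np.pi,np.pi/4):
    M=down(a); d=M@C[:3,:3]@np.array([(320-cx)/f,-(200-cy)/f,-1]); 
    camz=420; o=np.array(X)-d*(X[2]-camz)/d[2]
    t=o-M@C[:3,3]
    q=env.ik(list(t),quat(M)); print(name,round(a,2),t,None if q is None else np.array(q))
E
```

```text
[[   1.      -0.001   -0.001   -1.252]
 [  -0.001   -0.959   -0.282  -72.41 ]
 [  -0.       0.282   -0.959 -153.326]
 [   0.       0.       0.       1.   ]]
stand -3.14 [458.769 280.013 266.674] [ 0.327  0.068  1.661 -0.     1.412 -2.815]
stand -2.36 [455.363 284.21  266.674] [ 0.337  0.067  1.663 -0.     1.412  2.693]
stand -1.57 [449.987 284.769 266.674] [ 0.341  0.057  1.673 -0.     1.412  1.912]
stand -0.79 [445.79  281.363 266.674] [ 0.338  0.044  1.686 -0.     1.411  1.123]
stand 0.0 [445.231 275.987 266.674] [ 0.328  0.037  1.694 -0.     1.411  0.328]
stand 0.79 [448.637 271.79  266.674] [ 0.318  0.038  1.692 -0.     1.411 -0.467]
stand 1.57 [454.013 271.231 266.674] [ 0.314  0.048  1.682 -0.     1.411 -1.257]
stand 2.36 [458.21  274.637 266.674] [ 0.318  0.061  1.669 -0.     1.412 -2.039]
cradle -3.14 [ 466.103 -146.921  266.674] [-0.549 -0.046  1.776 -0.     1.411  2.593]
cradle -2.36 [ 464.674 -141.628  266.674] [-0.541 -0.053  1.783 -0.     1.412  1.815]
cradle -1.57 [ 459.921 -138.897  266.674] [-0.541 -0.066  1.795 -0.     1.412  1.03 ]
cradle -0.79 [ 454.628 -140.326  266.674] [-0.55  -0.077  1.806 -0.     1.413  0.236]
cradle 0.0 [ 451.897 -145.079  266.674] [-0.561 -0.08   1.808 -0.     1.413 -0.561]
cradle 0.79 [ 453.326 -150.372  266.674] [-0.57  -0.073  1.801 -0.     1.413 -1.355]
cradle 1.57 [ 458.079 -153.103  266.674] [-0.569 -0.06   1.789 -0.     1.412 -2.14 ]
cradle 2.36 [ 463.372 -151.674  266.674] [-0.56  -0.049  1.779 -0.     1.411 -2.917]
```

```bash
python3 - <<'E'
from h import *
env.movep([445,276,267],quat(down(0))); p=camera("wrist"); save(p,"ws"); np.save("ws.npy",p,allow_pickle=True)
env.movep([445,100,300],quat(down(0)))
env.movep([452,-145,267],quat(down(0))); p=camera("wrist"); save(p,"wc"); np.save("wc.npy",p,allow_pickle=True)
print(readout.get_time())
E
```

```text
3.8833
```

View pics/ws.png

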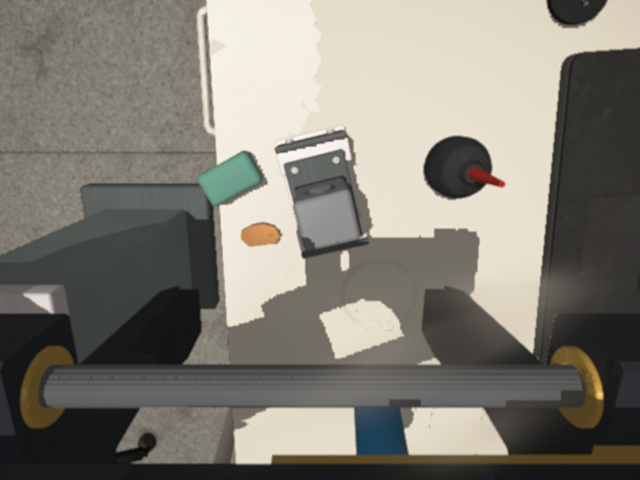

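View pics/wc.png

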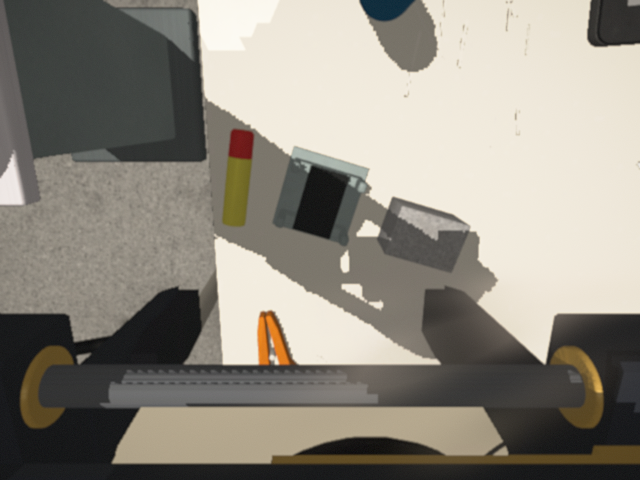

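```bash
python3 - <<'E'
from h import *
p=np.load("ws.npy",allow_pickle=True).item(); crop(p,"ws2",260,110,390,270,4.5)
p=np.load("wc.npy",allow_pickle=True).item(); crop(p,"wc2",260,130,390,260,5)
E
```

```text
(no output)
```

View pics/ws2.png

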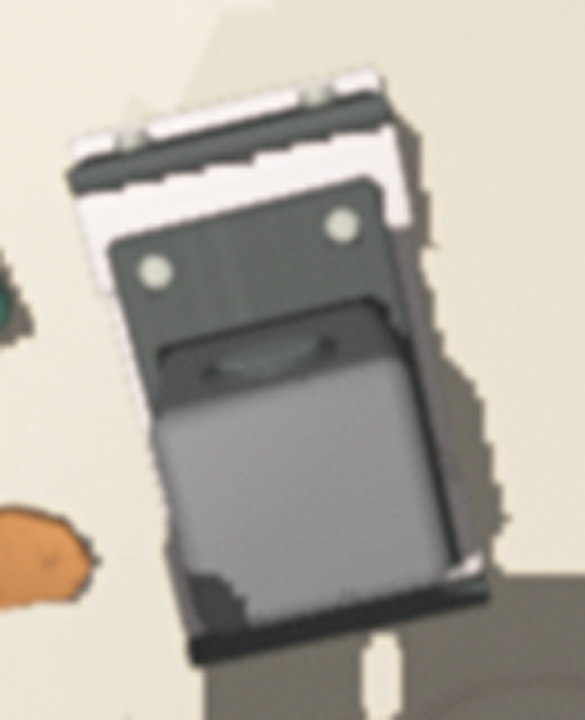

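View pics/wc2.png

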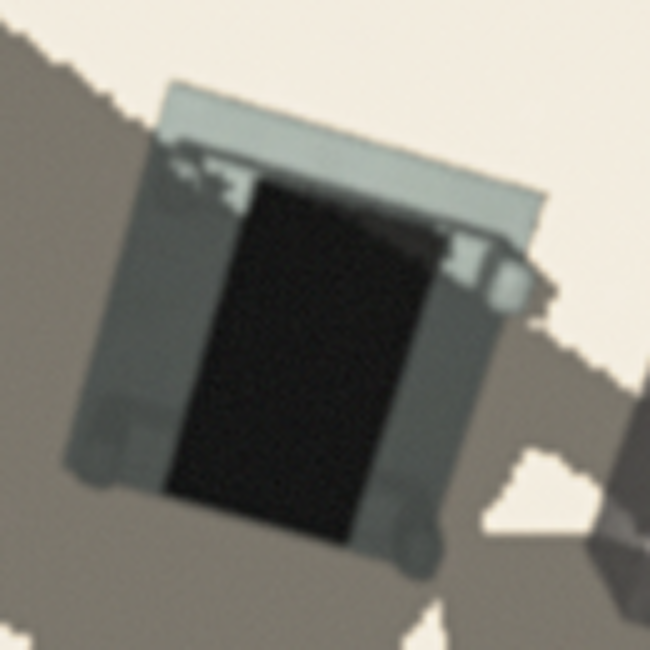

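```bash
python3 - <<'E'
from h import *
np.set_printoptions(precision=1,suppress=True)
p=np.load("ws.npy",allow_pickle=True).item()
g=lambda a,s,o,z:ray(p,a[0]/s+o[0],a[1]/s+o[1],z)
def line(l,z,s,o):
    P=[g(a,s,o,z) for a in l]; print(z,*P, "d",[np.linalg.norm(P[i+1]-P[i]).round(1) for i in range(len(P)-1)],[np.degrees(np.arctan2(*(P[i+1]-P[i])[1::-1])).round(1) for i in range(len(P)-1)],"mean",np.mean(P,0)); return P
o=(260,110)
line([(157,412),(408,352),(458,570),(195,632)],130,4.5,o)
line([(108,243),(378,180)],54,4.5,o)
line([(68,175),(385,98)],51,4.5,o)
line([(190,660),(490,598)],51,4.5,o)
p=np.load("wc.npy",allow_pickle=True).item()
line([(260,180),(448,237),(350,545),(165,492)],40,5,(260,130))
line([(172,82),(548,194)],0,5,(260,130))
E
```

```text
130 [432.4 290.3 130. ] [472.6 300.2 130. ] [482. 264. 130.] [438.4 253.  130. ] d [np.float64(41.4), np.float64(37.4), np.float64(44.9)] [np.float64(13.8), np.float64(-75.5), np.float64(-165.9)] mean [456.4 276.9 130. ]
54 [419.8 309.2  54. ] [473.1 321.6  54. ] d [np.float64(54.7)] [np.float64(13.1)] mean [446.5 315.4  54. ]
51 [411.9 322.2  51. ] [474.3 337.1  51. ] d [np.float64(64.1)] [np.float64(13.5)] mean [443.1 329.7  51. ]
51 [435.7 220.8  51. ] [499.2 234.9  51. ] d [np.float64(65.0)] [np.float64(12.5)] mean [467.5 227.9  51. ]
40 [ 452.8 -114.3   40. ] [ 488.  -124.8   40. ] [ 470.6 -184.9   40. ] [ 434.6 -174.3   40. ] d [np.float64(36.7), np.float64(62.6), np.float64(37.6)] [np.float64(-16.6), np.float64(-106.1), np.float64(163.6)] mean [ 461.5 -149.6   40. ]
0 [435.  -99.1   0. ] [ 512.1 -121.4    0. ] d [np.float64(80.2)] [np.float64(-16.1)] mean [ 473.5 -110.3    0. ]
```

```bash
cat >> h.py <<'E'
def box(c,s): # center, size -> 12 edges
    P=np.array([[i,j,k] for i in(-.5,.5) for j in(-.5,.5) for k in(-.5,.5)])*s+c
    E=[(a,b) for a in range(8) for b in range(a+1,8) if bin(a^b).count('1')==1]
    return [(P[a],P[b]) for a,b in E]
def TF(x,y,z,yaw): 
    T=np.eye(4);T[:2,:2]=[[np.cos(yaw),-np.sin(yaw)],[np.sin(yaw),np.cos(yaw)]];T[:3,3]=[x,y,z];return T
UNIT=box([0,0,46],[40,44,76])+box([0,0,4],[84,56,8])
STAND=box([37.5,0,45.5],[21,66,1])+box([-37.5,0,45.5],[21,66,1])+box([53,0,48],[10,66,6])+box([-53,0,48],[10,66,6])
CRADLE=box([0,0,39.5],[64,38,1])+[e for i in(-1,1) for j in (-1,1) for e in box([27*i,32*j,45],[10,8,10])]
def draw(p,items,name,x0,y0,x1,y1,s):
    im=cv2.resize(p["frame"][y0:y1,x0:x1,::-1],None,fx=s,fy=s,interpolation=cv2.INTER_CUBIC)
    for edges,T,col in items:
        for a,b in edges:
            w=proj(p,np.array([T[:3,:3]@a+T[:3,3],T[:3,:3]@b+T[:3,3]])); w=((w-[x0,y0]+.5)*s-.5).astype(int)
            cv2.line(im,tuple(map(int,w[0])),tuple(map(int,w[1])),col,1,cv2.LINE_AA)
    cv2.imwrite(f"pics/{name}.png",im)
SY=np.radians(103.2); CY=np.radians(73.9)
TS=TF(455.5,278,0,SY); TU=TF(456.2,276,46,SY); TC=TF(461.5,-149.6,0,CY)
G=(0,255,0);Rd=(0,0,255)
E
python3 - <<'E'
from h import *
p=np.load("ws.npy",allow_pickle=True).item(); draw(p,[(STAND,TS,Rd),(UNIT,TU,G)],"o1",260,110,390,270,3.6)
p=np.load("wc.npy",allow_pickle=True).item(); draw(p,[(CRADLE,TC,G)],"o2",260,130,390,260,4)
p=camera("scene"); draw(p,[(STAND,TS,Rd),(UNIT,TU,G)],"o3",235,180,320,250,7);draw(p,[(CRADLE,TC,G)],"o4",350,305,420,365,7)
p=camera("top"); draw(p,[(STAND,TS,Rd),(UNIT,TU,G)],"o5",205,240,280,295,7);draw(p,[(CRADLE,TC,G)],"o6",395,240,455,295,7)
a=[cv2.imread(f"pics/o{i}.png") for i in range(1,7)]
def row(l):
    h=400; return np.hstack([cv2.resize(x,(int(x.shape[1]*h/x.shape[0]),h)) for x in l])
for i in range(3): x=row(a[2*i:2*i+2]); x=cv2.resize(x,None,fx=min(1,800/x.shape[1]),fy=min(1,800/x.shape[1])); cv2.imwrite(f"pics/r{i}.png",x)
E
```

```text
(no output)
```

View pics/r0.png

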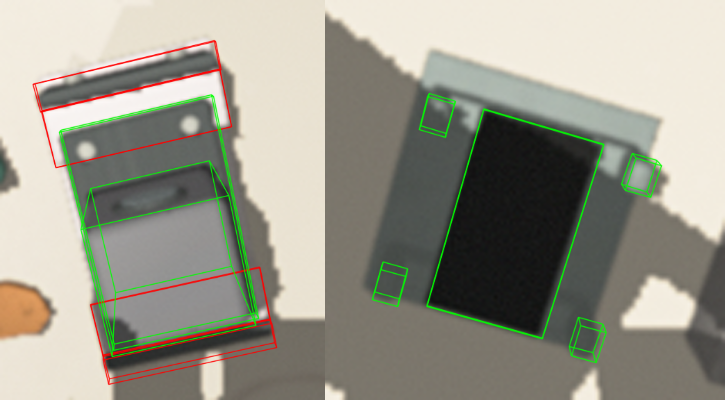

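View pics/r1.png

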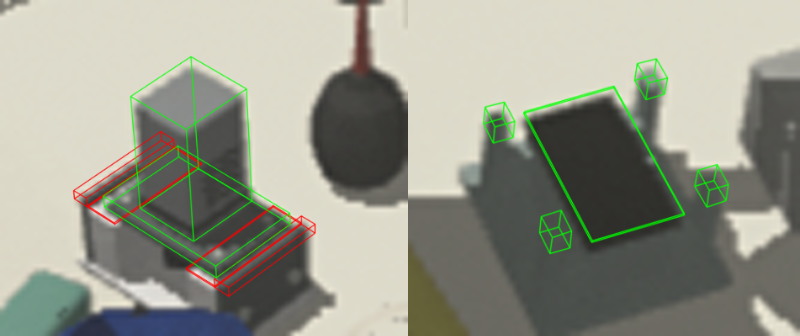

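View pics/r2.png

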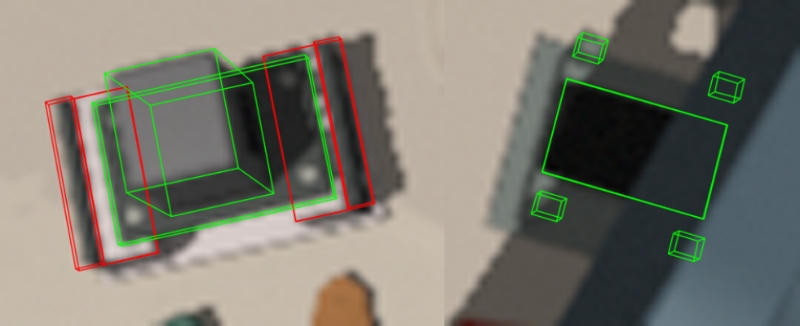

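```bash
cat >> h.py <<'E'
def toolR(z,x):
    z=z/np.linalg.norm(z); x=x-z*(x@z); x/=np.linalg.norm(x); return np.c_[x,np.cross(z,x),z]
UP=np.array([0,0,1.])
def stand_unitR(): return TU[:3,:3]
def cradle_unitR(s): # s=-1: unit z toward -c (option B, lens up) ; s=+1: unit z toward +c, lens... 
    c=np.array([np.cos(CY),np.sin(CY),0]); z=s*c
    x=UP if s<0 else -UP     # rotation about unit y
    return np.c_[x,np.cross(z,x),z]
def graspR(E,s,flip): # tool rotation in unit frame. B(s=-1): tool z=(-cosE,0,-sinE); A: (+cosE,0,-sinE)
    z=np.array([s*np.cos(E),0,-np.sin(E)]); return toolR(z,np.array([0,flip,0.]))
E
python3 - <<'E'
from h import *
np.set_printoptions(precision=2,suppress=True)
for s in (-1,1):
 for E in (15,25,35,45,55):
  for fl in (1,-1):
   g=graspR(np.radians(E),s,fl); out=[]
   for Ru,m in ((stand_unitR(),TU[:3,3]+[0,0,46]),(cradle_unitR(s),TC[:3,3]+[0,0,60])):
    M=Ru@g; q=env.ik(list(m+2*M[:,2]),quat(M)); out.append(None if q is None else np.array(q))
    q=env.ik(list(m+2*M[:,2]+[0,0,180]),quat(M)); out.append(None if q is None else np.array(q))
   print(s,E,fl,*out)
E
```

```text
-1 15 1 [ 0.81  0.93  1.36 -0.98  1.8  -2.28] [ 0.81  0.64  1.4  -1.04  1.93 -2.49] [-0.72  0.26  1.93  0.27  1.07  2.56] [-0.72  0.    1.81  0.24  1.45  2.66]
-1 15 -1 [ 0.81  0.93  1.36 -0.98  1.8   0.87] [ 0.81  0.64  1.4  -1.04  1.93  0.65] [-0.72  0.26  1.93  0.27  1.07 -0.58] [-0.72  0.    1.81  0.24  1.45 -0.48]
-1 25 1 [ 0.78  0.82  1.43 -0.89  1.68 -2.3 ] [ 0.78  0.55  1.42 -0.93  1.85 -2.52] [-0.81  0.32  1.91  0.41  1.18  2.4 ] [-0.81  0.05  1.8   0.37  1.53  2.55]
-1 25 -1 [ 0.78  0.82  1.43 -0.89  1.68  0.84] [ 0.78  0.55  1.42 -0.93  1.85  0.62] [-0.81  0.32  1.91  0.41  1.18 -0.74] [-0.81  0.05  1.8   0.37  1.53 -0.59]
-1 35 1 [ 0.75  0.71  1.49 -0.79  1.56 -2.35] [ 0.75  0.46  1.45 -0.81  1.76 -2.56] [-0.89  0.4   1.87  0.51  1.29  2.28] [-0.89  0.12  1.79  0.49  1.61  2.45]
-1 35 -1 [ 0.75  0.71  1.49 -0.79  1.56  0.79] [ 0.75  0.46  1.45 -0.81  1.76  0.58] [-0.89  0.4   1.87  0.51  1.29 -0.86] [-0.89  0.12  1.79  0.49  1.61 -0.69]
-1 45 1 [ 0.7   0.6   1.56 -0.69  1.44 -2.41] [ 0.7   0.37  1.49 -0.69  1.68 -2.61] [-0.96  0.5   1.82  0.59  1.41  2.18] [-0.96  0.2   1
[... 1399 characters left out ...]
 1.9  -0.72  1.06  0.52] [-0.18  0.09  1.81 -0.62  1.35  0.27]
1 45 1 [-0.12  0.39  1.9   0.77  1.28  2.4 ] [-0.12  0.09  1.82  0.73  1.56  2.66] [-0.1   0.48  1.86 -0.86  1.16 -2.45] [-0.1   0.17  1.8  -0.78  1.41 -2.73]
1 45 -1 [-0.12  0.39  1.9   0.77  1.28 -0.74] [-0.12  0.09  1.82  0.73  1.56 -0.48] [-0.1   0.48  1.86 -0.86  1.16  0.69] [-0.1   0.17  1.8  -0.78  1.41  0.41]
1 55 1 [-0.04  0.31  1.91  0.64  1.19  2.55] [-0.04  0.05  1.79  0.59  1.5   2.77] [-0.03  0.59  1.81 -0.98  1.28 -2.33] [-0.03  0.26  1.79 -0.92  1.48 -2.61]
1 55 -1 [-0.04  0.31  1.91  0.64  1.19 -0.59] [-0.04  0.05  1.79  0.59  1.5  -0.37] [-0.03  0.59  1.81 -0.98  1.28  0.81] [-0.03  0.26  1.79 -0.92  1.48  0.53]
```

```bash
cat >> h.py <<'E'
def knob(q,s,r,fl,Tc=None,off=0):
    Tc=TC if Tc is None else Tc
    Ru=cradle_unitR(s); ph=q-.6; w=np.cos(ph)*UP-np.sin(ph)*Ru[:,1]
    if s>0: w=np.cos(ph)*UP+np.sin(ph)*Ru[:,1]
    ctr=Tc[:3,3]+[0,0,60]-69*Ru[:,2]
    M=toolR(-w,fl*np.cross(Ru[:,2],w)); return ctr+r*w-2*w, M
E
python3 - <<'E'
from h import *
np.set_printoptions(precision=2,suppress=True)
for s in (-1,1):
 for fl in (1,-1):
  for q in (0,.3,.6,.9,1.2):
    t,M=knob(q,s,12,fl); a=env.ik(list(t),quat(M)); b=env.ik(list(t+60*-M[:,2]),quat(M)); print(s,fl,q,t,a and np.array(a),b and np.array(b))
E
```

```text
Traceback (most recent call last):
ValueError: The truth value of an array with more than one element is ambiguous. Use a.any() or a.all()
```

```bash
python3 - <<'E'
from h import *
np.set_printoptions(precision=2,suppress=True)
for s in (-1,1):
 for fl in (1,-1):
  for q in (0,.3,.6,.9,1.2):
    t,M=knob(q,s,12,fl); a=env.ik(list(t),quat(M)); b=env.ik(list(t+60*-M[:,2]),quat(M)); print(s,fl,q,t,a,b)
E
```

```text
-1 1 0 [475.21 -81.74  68.25] [-0.5  -0.07  2.41  0.54  0.25  2.43] [-0.53 -0.34  2.47  0.33  0.45  2.63]
-1 1 0.3 [477.8  -82.49  69.55] [-0.45  0.03  2.18  0.08  0.63  2.91] [-0.46 -0.14  2.19  0.07  0.79  2.92]
-1 1 0.6 [480.63 -83.31  70.  ] [-0.42  0.21  1.94 -0.    0.99  3.01] [-0.42  0.11  1.91 -0.    1.12  3.01]
-1 1 0.9 [483.47 -84.13  69.55] [-0.39  0.42  1.7  -0.03  1.32  3.04] [-0.39  0.37  1.63 -0.03  1.44  3.04]
-1 1 1.2 [486.06 -84.87  68.25] [-0.38  0.64  1.46 -0.05  1.64  3.06] [-0.37  0.63  1.35 -0.05  1.75  3.06]
-1 -1 0 [475.21 -81.74  68.25] [-0.5  -0.07  2.41  0.54  0.25 -0.71] [-0.53 -0.34  2.47  0.33  0.45 -0.51]
-1 -1 0.3 [477.8  -82.49  69.55] [-0.45  0.03  2.18  0.08  0.63 -0.23] [-0.46 -0.14  2.19  0.07  0.79 -0.22]
-1 -1 0.6 [480.63 -83.31  70.  ] [-0.42  0.21  1.94 -0.    0.99 -0.13] [-0.42  0.11  1.91 -0.    1.12 -0.13]
-1 -1 0.9 [483.47 -84.13  69.55] [-0.39  0.42  1.7  -0.03  1.32 -0.1 ] [-0.39  0.37  1.63 -0.03  1.44 -0.1 ]
-1 -1 1.2 [486.06 -84.87  68.25] [-0.38  0.64  1.46 -0.05  1.64 -0.08] [-0.37  0.63  1.35 -0.05  1.75 -0.09]
1 1 0 [ 447.79 -217
[... 381 characters left out ...]
[-0.82 -0.12  2.18  0.21  0.83 -0.66]
1 1 1.2 [ 436.94 -214.33   68.25] [-0.94 -0.05  2.39  0.89  0.46 -1.41] [-1.03 -0.31  2.45  0.68  0.65 -1.23]
1 -1 0 [ 447.79 -217.46   68.25] [-0.58  0.65  1.45 -0.17  1.62  2.88] [-0.57  0.64  1.34 -0.16  1.74  2.88]
1 -1 0.3 [ 445.2  -216.71   69.55] [-0.63  0.42  1.69 -0.1   1.31  2.84] [-0.62  0.38  1.62 -0.1   1.43  2.83]
1 -1 0.6 [ 442.37 -215.89   70.  ] [-0.7   0.22  1.93 -0.    0.99  2.73] [-0.7   0.12  1.9  -0.    1.12  2.73]
1 -1 0.9 [ 439.53 -215.07   69.55] [-0.8   0.04  2.17  0.24  0.68  2.46] [-0.82 -0.12  2.18  0.21  0.83  2.48]
1 -1 1.2 [ 436.94 -214.33   68.25] [-0.94 -0.05  2.39  0.89  0.46  1.73] [-1.03 -0.31  2.45  0.68  0.65  1.92]
```

```bash
cat >> h.py <<'E'
E0=np.radians(35); S=-1; FL=-1
GR=graspR(E0,S,FL)
MS=stand_unitR()@GR; MC=cradle_unitR(S)@GR
def tcp(m,M,back=0): return list(np.array(m)+(2-back)*M[:,2])
MIDS=TU[:3,3]+np.array([0,0,46]); MIDC=TC[:3,3]+np.array([0,0,60])
E
python3 - <<'E'
from h import *
env.gripper_to(1.0)
env.movep([440,60,330],quat(down(0)))
env.movep(tcp(MIDS+[0,0,80],MS,130),quat(MS))
env.movep(tcp(MIDS,MS,110),quat(MS))
p=camera("wrist"); save(p,"g0"); p=camera("scene"); save(p,"g0s")
print(readout.get_time(),readout.get_wrist_force())
E
```

```text
6.95 [ 0.57991023 -0.06363934 -0.33480106]
```

View pics/g0.png

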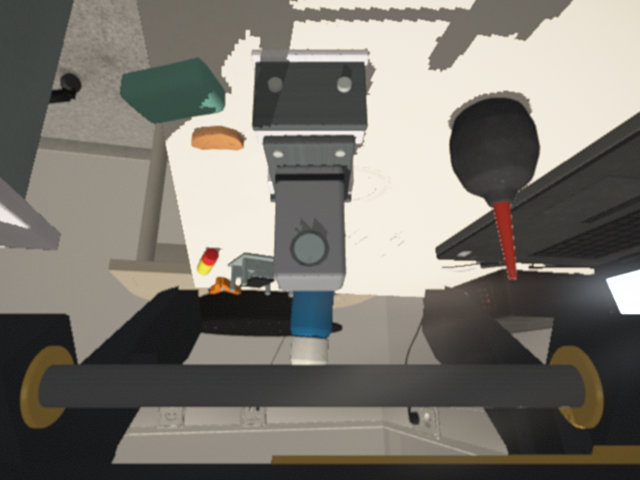

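View pics/g0s.png

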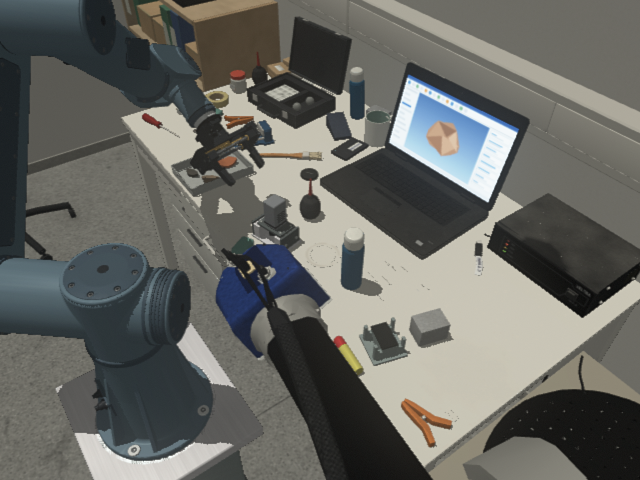

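```bash
python3 - <<'E'
from h import *
np.set_printoptions(precision=3,suppress=True)
print(env.move_straight(tcp(MIDS,MS),feed=80,contact_N=8))
print(readout.get_tool_pos(),tcp(MIDS,MS),readout.get_wrist_force())
env.gripper_to(0.0,strength=55)
print(readout.get_opening(),readout.get_wrist_force(),readout.get_time())
p=camera("wrist"); save(p,"g1")
E
```

```text
False
[456.706 274.881  91.156] [np.float64(456.5741081641326), np.float64(274.40498170286963), np.float64(90.8528471272979)] [0.155 0.203 0.012]
0.49314304926920277 [-1.536  0.529  1.212] 9.2167
```

View pics/g1.png

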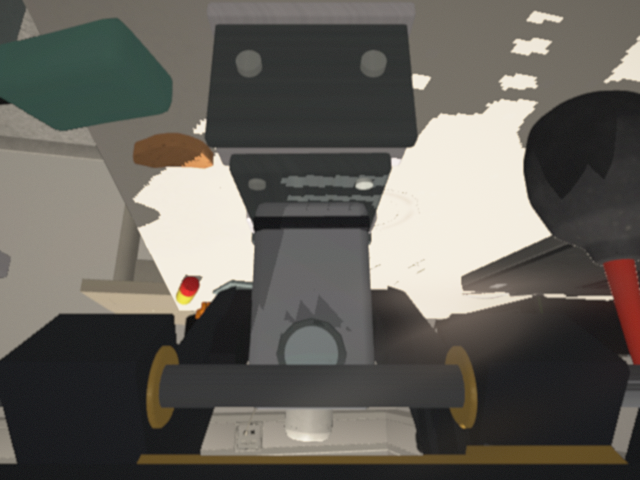

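```bash
python3 - <<'E'
from h import *
p=camera("wrist"); draw(p,[(UNIT,TU,G),(STAND,TS,Rd)],"g2",180,0,460,420,2)
x=cv2.imread("pics/g2.png"); cv2.imwrite("pics/g2.png",x[:800:,:][:600*1+200]); x=cv2.resize(x,None,fx=.71,fy=.71); cv2.imwrite("pics/g2.png",x)
E
```

```text
(no output)
```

View pics/g2.png

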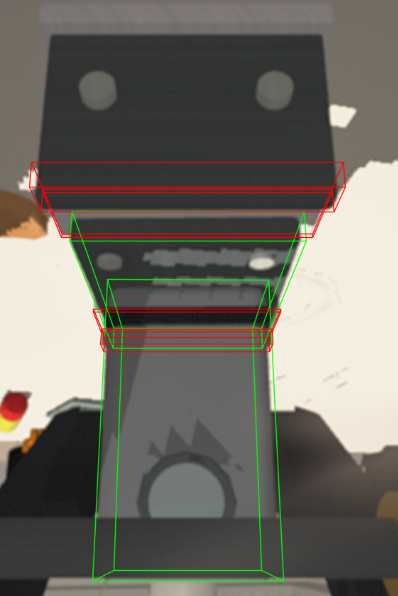

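```bash
python3 - <<'E'
from h import *
np.set_printoptions(precision=3,suppress=True)
env.move_straight(tcp(MIDS+[0,0,60],MS),feed=100)
print(readout.get_wrist_force(), readout.get_moment())
for a,M in ((MIDS+[0,0,240],MS),(MIDC+[0,0,240],MC),(MIDC+[0,0,70],MC)): print(env.ik(tcp(a,M),quat(M)))
env.movep(tcp(MIDS+[0,0,240],MS),quat(MS))
env.movep(tcp(MIDC+[0,0,240],MC),quat(MC))
env.movep(tcp(MIDC+[0,0,60],MC),quat(MC))
print(readout.get_opening(),readout.get_time(),readout.get_wrist_force())
np.set_printoptions(precision=1)
Tn=np.eye(4);Tn[:3,:3]=cradle_unitR(S);Tn[:3,3]=MIDC+[0,0,60]-46*Tn[:3,2]
p=camera("wrist"); draw(p,[(UNIT,Tn,G),(CRADLE,TC,Rd)],"l0",160,0,480,420,1.4)
p=camera("scene"); draw(p,[(UNIT,Tn,G),(CRADLE,TC,Rd)],"l0s",320,230,440,370,4)
E
```

```text
[-0.282  0.251 -5.212] [0.99  0.27  0.025]
[ 0.747  0.399  1.409 -0.829  1.833  0.505]
[-0.894  0.057  1.725  0.494  1.722 -0.629]
[-0.894  0.276  1.855  0.495  1.415 -0.794]
0.4929186262797815 13.3167 [ 0.462 -0.347 -3.916]
```

View pics/l0.png

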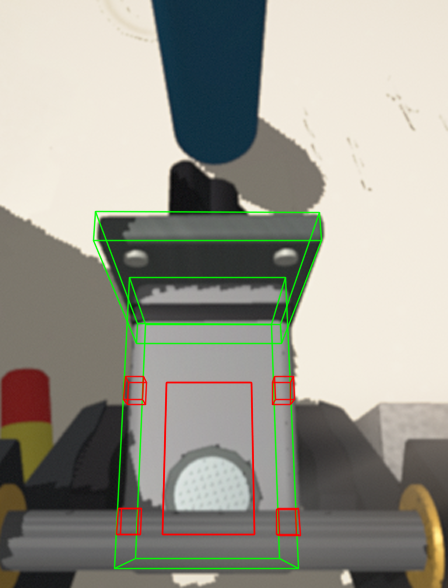

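View pics/l0s.png

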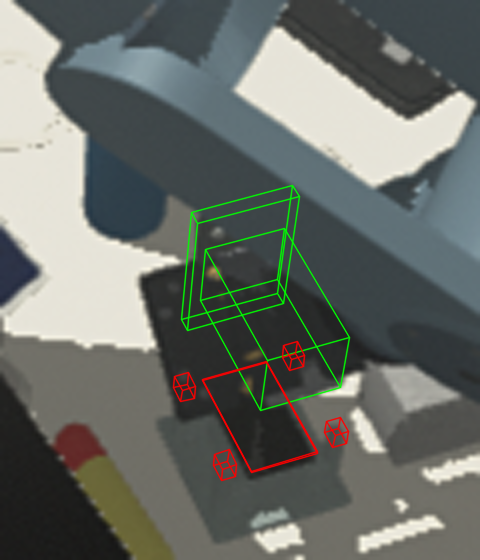

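```bash
python3 - <<'E'
from h import *
np.set_printoptions(precision=2,suppress=True)
env.move_straight(tcp(MIDC+[0,0,8],MC),feed=80)
print(readout.get_wrist_force())
print(env.move_straight(tcp(MIDC+[0,0,-3],MC),feed=12,contact_N=5), readout.get_tool_pos(), tcp(MIDC,MC), readout.get_wrist_force(), readout.get_time())
E
```

```text
[ 0.95 -0.53 -4.35]
True [ 461.78 -148.56   57.59] [np.float64(461.8181223011782), np.float64(-148.49783943327583), np.float64(58.36169591142202)] [-0.19 -1.52  6.73] 14.925
```

```bash
python3 - <<'E'
from h import *
np.set_printoptions(precision=2,suppress=True)
env.gripper_to(0.72); print(readout.get_opening(),readout.get_wrist_force())
env.dwell(0.3)
env.move_straight(tcp(MIDC,MC,120),feed=150); print(readout.get_wrist_force(),readout.get_time())
Tn=np.eye(4);Tn[:3,:3]=cradle_unitR(S);Tn[:3,3]=MIDC-46*Tn[:3,2]
p=camera("wrist"); draw(p,[(UNIT,Tn,G)],"l1",160,0,480,420,1.4)
p=camera("scene"); draw(p,[(UNIT,Tn,G),(CRADLE,TC,Rd)],"l1s",320,270,440,380,5)
E
```

```text
0.7222574235555207 [-0.36 -0.69  0.66]
[0.38 0.86 0.37] 16.6667
```

View pics/l1.png

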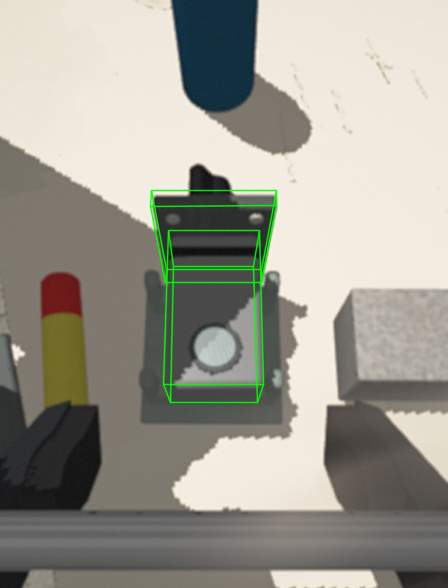

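View pics/l1s.png

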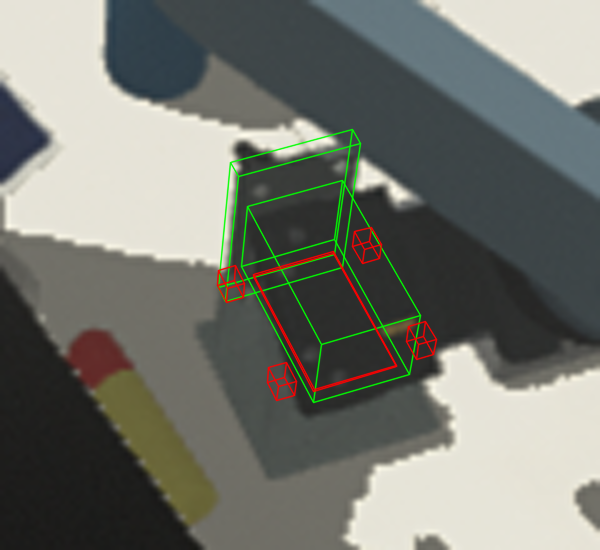

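```bash
cat >> h.py <<'E'
def unitCr(dx=0,dz=0):
    Tn=np.eye(4);Tn[:3,:3]=cradle_unitR(S);Tn[:3,3]=MIDC+[0,0,dz]-46*Tn[:3,2];return Tn
def wing(q):
    b=box([0,0,-23],[40,9,22]); a=-(q-.6); Rz=np.array([[np.cos(a),-np.sin(a),0],[np.sin(a),np.cos(a),0],[0,0,1]])
    return [(Rz@x,Rz@y) for x,y in b]
E
python3 - <<'E'
from h import *
t,M=knob(.6,S,12,-1)
env.movep(list(t+[0,0,150]),quat(M)); p=camera("wrist"); np.save("k0.npy",p,allow_pickle=True)
print(readout.get_time()); T=unitCr()
w=proj(p,[T[:3,:3]@[0,0,-23]+T[:3,3]])[0].astype(int); print(w)
x0,y0=w[0]-70,max(0,w[1]-70)
ims=[]
for i,q in enumerate((None,0,.15,.3)):
    draw(p,[(wing(q),T,G)] if q is not None else [],f"k0_{i}",x0,y0,x0+140,y0+110,2.8); ims.append(cv2.imread(f"pics/k0_{i}.png"))
cv2.imwrite("pics/k0.png",np.vstack([np.hstack(ims[:2]),np.hstack(ims[2:])]))
E
```

```text
17.5333
[311 213]
```

View pics/k0.png

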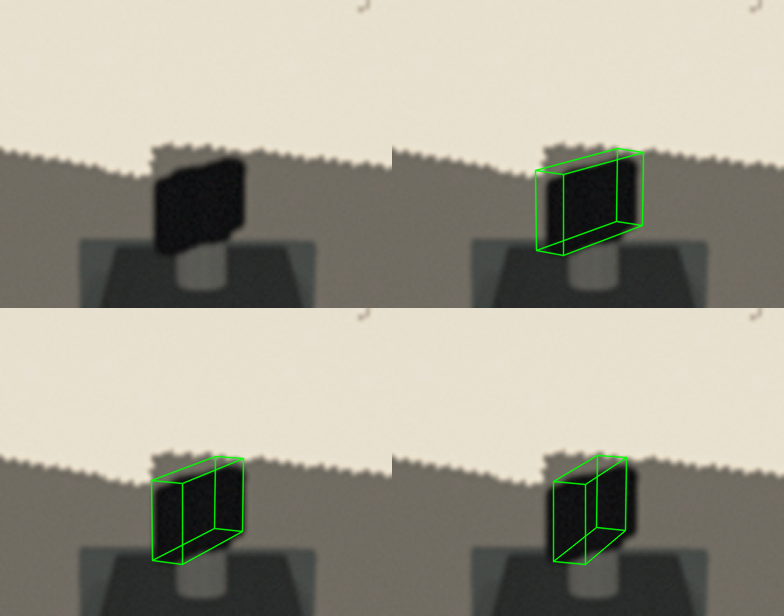

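```bash
python3 - <<'E'
from h import *
np.set_printoptions(precision=2,suppress=True)
c=cradle_unitR(S)[:,2]*-2
def kp(q,r=14):
    t,M=knob(q,S,r,-1); return t+c,M
t,M=kp(.17)
env.gripper_to(0.36)
env.movep(list(t-70*M[:,2]),quat(M))
f0=np.array(readout.get_wrist_force())
print(env.move_straight(list(t),feed=70,contact_N=3), np.linalg.norm(readout.get_tool_pos()-t))
print(f0,readout.get_wrist_force(),readout.get_time())
p=camera("wrist"); crop(p,"k1",160,60,480,420,1.6)
E
```

```text
False 0.39595785527926475
[ 0.49 -0.2   0.19] [ 0.1   0.19 -0.26] 19.9667
```

View pics/k1.png

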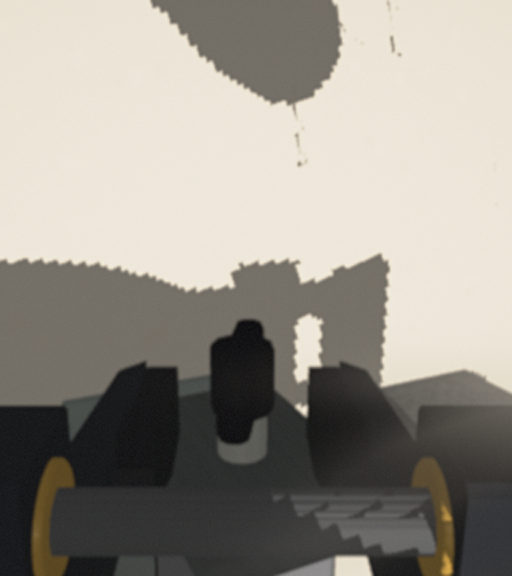

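```bash
python3 - <<'E'
from h import *
np.set_printoptions(precision=2,suppress=True)
c=cradle_unitR(S)[:,2]*-2
def kp(q,r=14):
    t,M=knob(q,S,r,-1); return t+c,M
env.gripper_to(0.0,strength=10); print(readout.get_opening()*88,readout.get_wrist_force(),readout.get_moment())
for q in np.linspace(.17,1.17,9)[1:]:
    t,M=kp(q); env.move_straight(list(t),quat(M),feed=40)
    print(round(q,2),readout.get_wrist_force(),np.array(readout.get_moment()),readout.get_time())
E
```

```text
0.06000120758598995 [-0.54  0.88  3.94] [ 0.12 -0.12  0.13]
0.3 [-0.28 -0.25 -0.25] [0.   0.25 0.04] 20.925
0.42 [ 0.96 -0.51  2.18] [-0.05 -0.16 -0.01] 21.2
0.54 [1.06 1.96 3.25] [ 0.06 -0.11  0.01] 21.475
0.67 [2.49 0.76 4.05] [ 0.09 -0.15  0.02] 21.75
0.8 [0.65 0.34 1.68] [-0.11 -0.03  0.04] 22.025
0.92 [-0.5  -0.12 -0.22] [-0.12 -0.07  0.01] 22.3
1.04 [-0.18 -0.2   0.32] [-0.15 -0.06 -0.  ] 22.575
1.17 [ 0.35  0.33 -0.68] [-0.14 -0.14  0.02] 22.85
```

```bash
python3 - <<'E'
from h import *
p=camera("wrist"); crop(p,"k2",160,60,480,420,1.6)
p=camera("scene"); crop(p,"k2s",300,250,440,370,5)
E
```

```text
(no output)
```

View pics/k2.png

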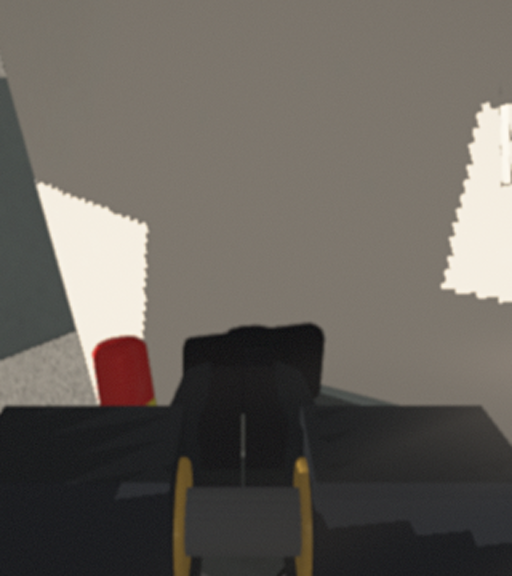

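View pics/k2s.png

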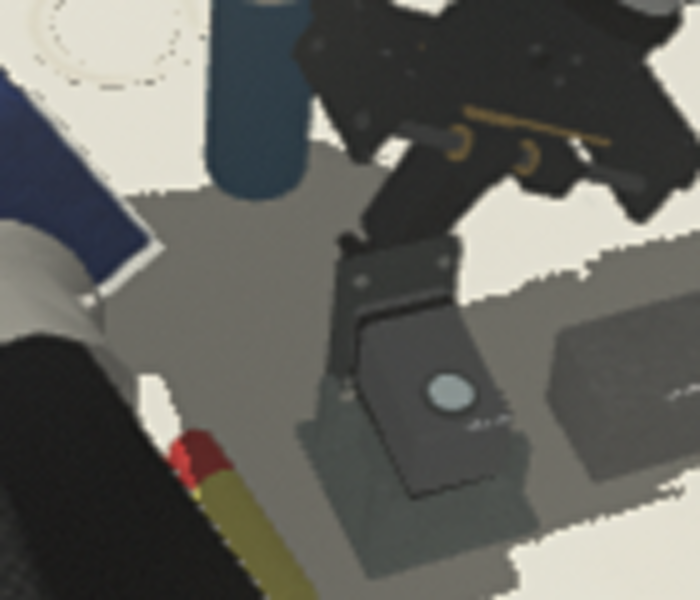

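```bash
python3 - <<'E'
from h import *
np.set_printoptions(precision=0,suppress=True)
C=np.load("C.npy"); p=dict(vfov=61.185775968149166,cx=311.37,cy=237.79,world_from_camera=C)
for x in (-16,16):
  print((proj(p,[[x,-9,17],[x,9,17],[x,-9,-15],[x,9,-15]])-[160,60])*1.6)
E
```

```text
[[189. 330.]
 [190. 389.]
 [178. 378.]
 [180. 447.]]
[[303. 330.]
 [302. 389.]
 [316. 379.]
 [313. 448.]]
```

```bash
python3 - <<'E'
from h import *
np.set_printoptions(precision=1,suppress=True)
t,M=pose(); env.move_straight(list(t-80*M[:,2]),feed=200)
t,M=knob(.6,S,12,-1)
env.movep(list(t+[0,0,60]),quat(M)); 
p1=camera("wrist"); 
env.gripper_to(0.36); p2=camera("wrist")
crop(p1,"k3a",160,60,480,420,1.2);crop(p2,"k3b",160,60,480,420,1.2)
T=unitCr(); draw(p2,[(wing(.17),T,G),(UNIT,T,Rd)],"k3c",160,60,480,420,1.2)
a=[cv2.imread(f"pics/k3{i}.png") for i in "abc"]; x=np.hstack(a); x=cv2.resize(x,(800,300)); cv2.imwrite("pics/k3.png",x)
print(readout.get_time())
E
```

```text
24.8917
```

View pics/k3.png

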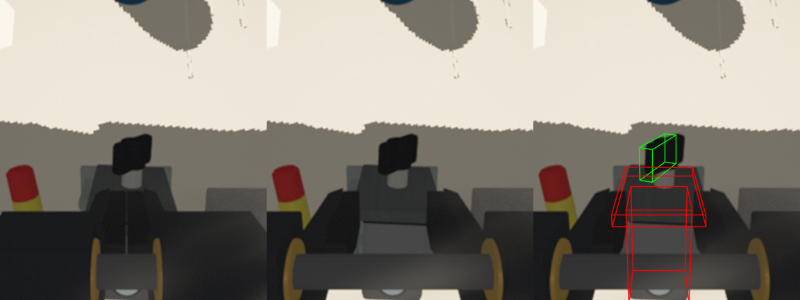

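```bash
python3 - <<'E'
from h import *
p=camera("wrist"); T=unitCr(); crop(p,"k4a",240,180,400,330,2.5)
draw(p,[(wing(.17),T,G),(UNIT,T,Rd)],"k4b",240,180,400,330,2.5)
cv2.imwrite("pics/k4.png",np.hstack([cv2.imread("pics/k4a.png"),cv2.imread("pics/k4b.png")]))
p=camera("scene"); T=unitCr(); draw(p,[(UNIT,T,Rd)],"k4s",320,270,420,370,5)
E
```

```text
(no output)
```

View pics/k4.png

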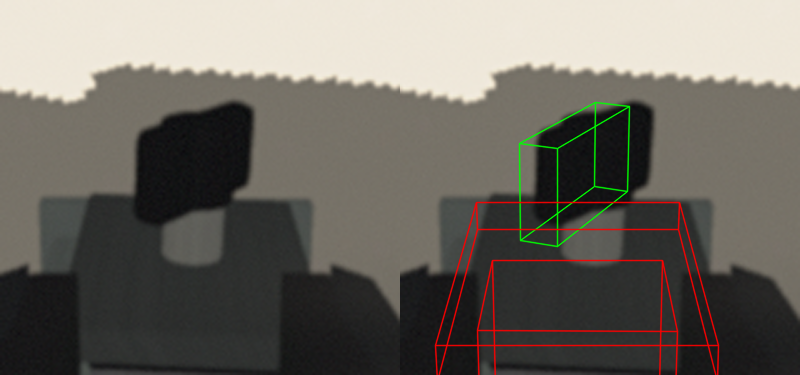

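View pics/k4s.png

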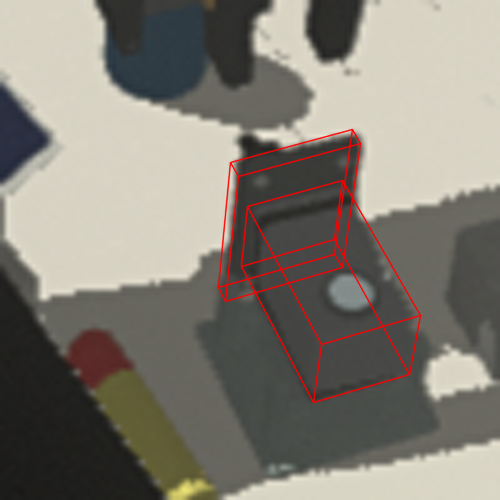

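```bash
cat >> h.py <<'E'
def unitCr2(sh=3.5,cc=0,dz=0):
    T=unitCr(0,dz); n=T[:3,1]; T[:3,3]+= -sh*n - cc*T[:3,2]; return T
E
python3 - <<'E'
from h import *
p=camera("wrist"); ims=[]
for i,(q,sh,cc) in enumerate(((0.0,3.5,0),(.1,3.5,1),(.17,3.5,1),(.1,4.5,2))):
    T=unitCr2(sh,cc); draw(p,[(wing(q),T,G),(UNIT[12:],T,Rd)],f"k5_{i}",240,190,400,330,2.1); ims.append(cv2.imread(f"pics/k5_{i}.png"))
cv2.imwrite("pics/k5.png",np.vstack([np.hstack(ims[:2]),np.hstack(ims[2:])]))
E
```

```text
(no output)
```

View pics/k5.png

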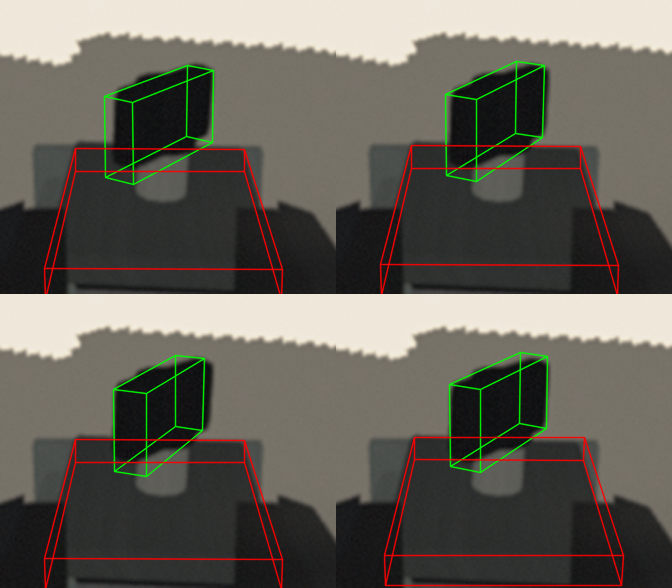

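```bash
cat >> h.py <<'E'
def kp(q,r,sh=4,cc=1,side=2):
    t,M=knob(q,S,r,-1); Ru=cradle_unitR(S); return t-sh*Ru[:,1]-(cc+side)*Ru[:,2],M
E
python3 - <<'E'
from h import *
np.set_printoptions(precision=2,suppress=True)
t,M=kp(.12,65)
env.movep(list(t),quat(M))
f0=np.array(readout.get_wrist_force())
t,M=kp(.12,5.5)
print(env.move_straight(list(t),feed=60,contact_N=3), np.linalg.norm(readout.get_tool_pos()-t))
print(f0,readout.get_wrist_force(),readout.get_time())
p=camera("wrist"); crop(p,"k6",160,60,480,420,1.6)
p=camera("scene"); crop(p,"k6s",320,250,420,350,5)
E
```

```text
False 0.2703502706921253
[ 0.72 -0.65 -0.03] [-0.29  0.26 -0.65] 26.7833
```

View pics/k6.png

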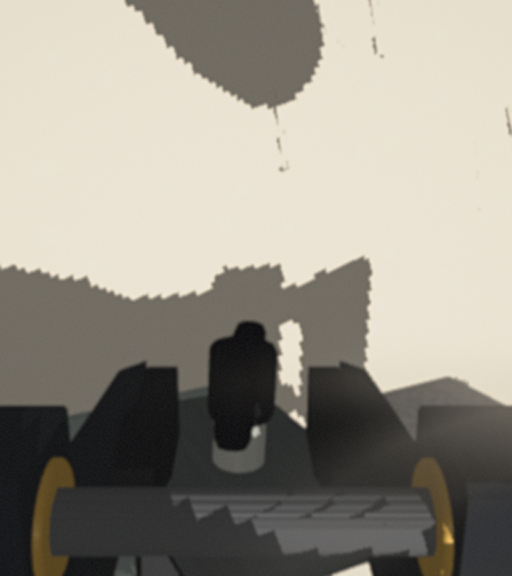

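View pics/k6s.png

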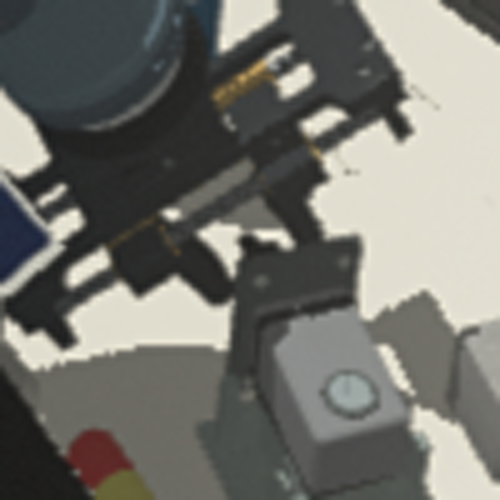

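```bash
python3 - <<'E'
from h import *
np.set_printoptions(precision=2,suppress=True)
env.gripper_to(0.0,strength=8); print(readout.get_opening()*88,readout.get_wrist_force(),readout.get_moment(),readout.get_time())
p=camera("wrist"); crop(p,"k7",160,60,480,420,1.6)
p=camera("scene"); crop(p,"k7s",320,250,420,350,5)
E
```

```text
9.550081092852633 [-1.88  1.3   1.2 ] [ 0.03  0.43 -0.09] 27.35
```

View pics/k7.png

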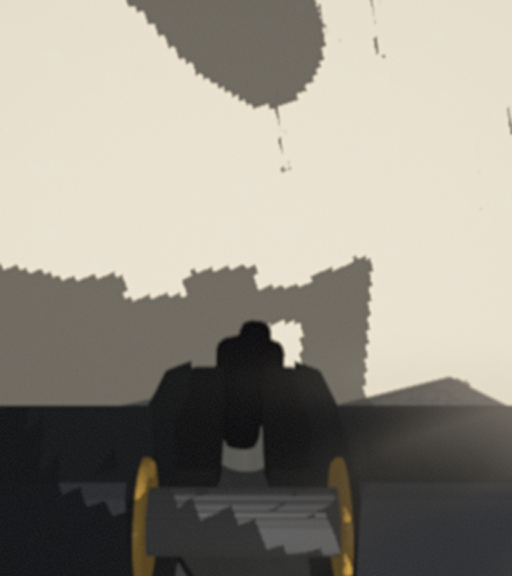

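View pics/k7s.png

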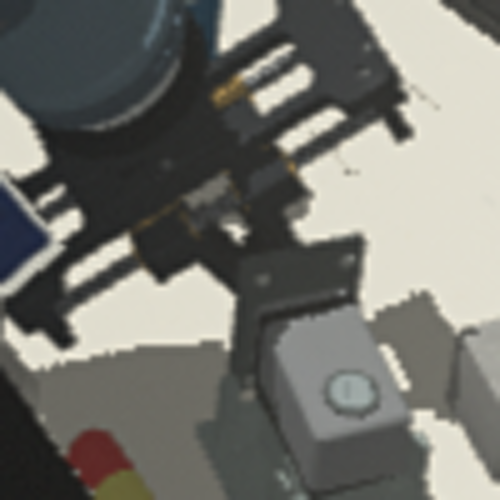

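```bash
python3 - <<'E'
from h import *
np.set_printoptions(precision=2,suppress=True)
env.gripper_to(0.0,strength=14); print(readout.get_opening()*88)
for q in np.linspace(.12,1.18,9)[1:]:
    t,M=kp(q,5.5); env.move_straight(list(t),quat(M),feed=40)
    print(round(q,2),readout.get_opening()*88,readout.get_wrist_force(),np.array(readout.get_moment()),readout.get_time())
    if readout.get_opening()<.06: break
p=camera("wrist"); crop(p,"k8",160,60,480,420,1.6)
p=camera("scene"); crop(p,"k8s",320,250,420,350,5)
E
```

```text
9.502719706409867
0.25 8.65533873530837 [0.14 2.05 3.3 ] [ 0.11 -0.2   0.09] 27.9583
0.38 8.816804711413438 [1.54 0.3  5.42] [-0.19 -0.46  0.12] 28.2417
0.52 8.978113191862443 [3.5  0.72 5.63] [-0.22 -0.56  0.07] 28.525
0.65 8.76730245695369 [2.06 0.83 5.42] [ 0.05 -0.19 -0.03] 28.8083
0.78 8.84614324026794 [0.77 3.33 6.61] [ 0.31  0.22 -0.21] 29.0917
0.92 9.0073853936891 [-1.63  4.38  7.84] [ 0.48  0.54 -0.29] 29.375
1.05 8.912159864273725 [-0.77  4.9   7.38] [ 0.58  0.74 -0.41] 29.6583
1.18 9.023843554609428 [-0.21  3.53  9.42] [ 0.47  0.83 -0.37] 29.9417
```

View pics/k8.png

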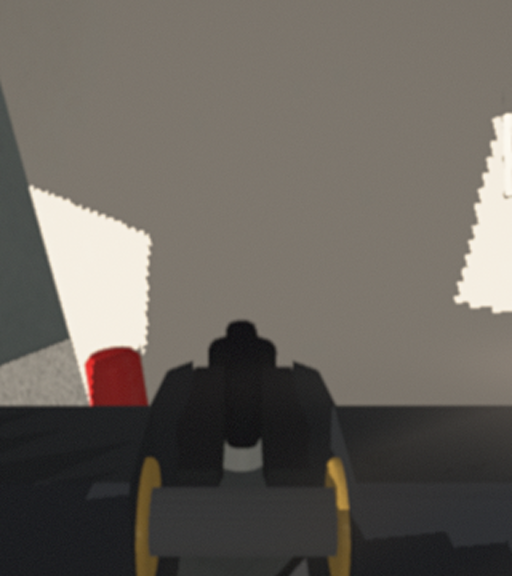

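View pics/k8s.png

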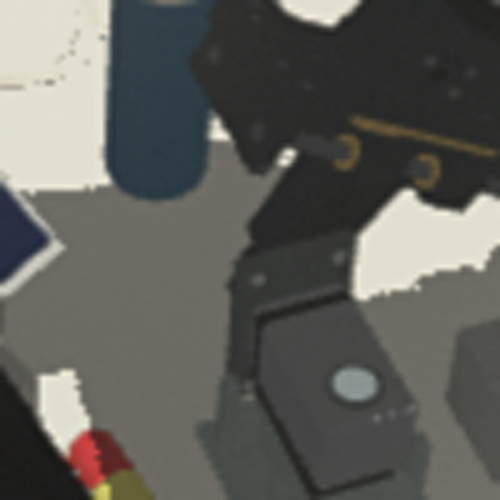

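```bash
python3 - <<'E'
from h import *
np.set_printoptions(precision=2,suppress=True)
env.dwell(.15); env.gripper_to(0.4,strength=14)
t,M=pose(); env.move_straight(list(t-70*M[:,2]),feed=150)
t,M=knob(.6,S,12,-1)
env.movep(list(t+[0,0,150]),quat(M)); p=camera("wrist"); ims=[]
for i,(q,sh,cc) in enumerate(((None,4,1),(1.2,0,0),(1.2,4,1),(1.05,4,1))):
    T=unitCr2(sh,cc); draw(p,[(wing(q),T,G),(UNIT[12:],T,Rd)] if q else [],f"k9_{i}",240,140,400,280,2.1); ims.append(cv2.imread(f"pics/k9_{i}.png"))
cv2.imwrite("pics/k9.png",np.vstack([np.hstack(ims[:2]),np.hstack(ims[2:])]))
p=camera("scene"); draw(p,[(UNIT,unitCr2(4,1),Rd)],"k9s",320,270,420,370,5); print(readout.get_time())
E
```

```text
32.2333
```

View pics/k9.png

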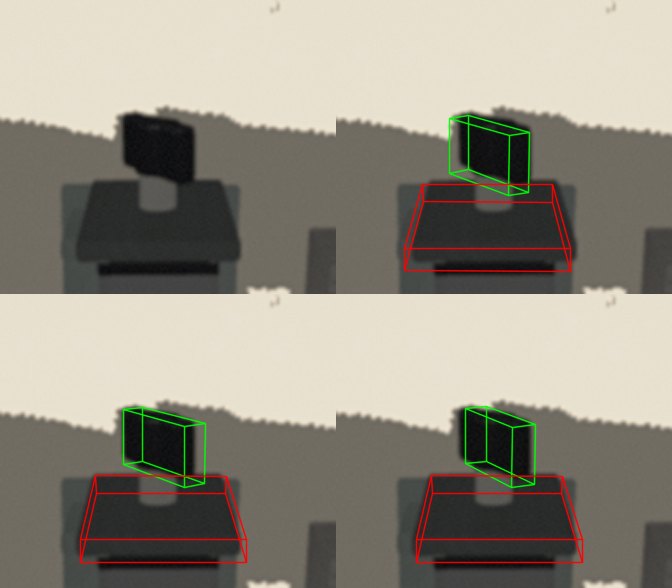

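View pics/k9s.png

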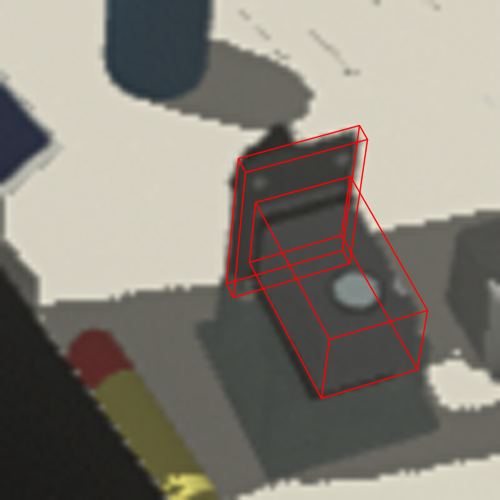

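```bash
cat >> h.py <<'E'
from scipy.optimize import differential_evolution
def fitwing(p,q0=(0,1.25),Tf=unitCr2):
    sc=4
    T=Tf(0,0); w=proj(p,[T[:3,:3]@[0,0,-23]+T[:3,3]])[0].astype(int); x0,y0=w-50
    g=cv2.resize(p["frame"][y0:y0+100,x0:x0+100].max(2),None,fx=sc,fy=sc,interpolation=cv2.INTER_CUBIC)
    m=(g<28).astype(np.uint8); n,l,st,ce=cv2.connectedComponentsWithStats(m); k=min(range(1,n),key=lambda i:np.hypot(*(ce[i]-200))-(st[i,4]>2000)*1000); m=(l==k)
    def mask(v):
        T=Tf(v[1],v[2]); P=np.array([a for e in wing(v[0]) for a in e])@T[:3,:3].T+T[:3,3]
        w=((proj(p,P)-[x0,y0]+.5)*sc-.5).astype(np.float32); h=cv2.convexHull(w).astype(int); o=np.zeros(m.shape,np.uint8); cv2.fillConvexPoly(o,h,1); return o>0
    f=lambda v:-(mask(v)&m).sum()/(mask(v)|m).sum()
    r=differential_evolution(f,[q0,(-7,7),(-5,5)],seed=0,maxiter=40,popsize=12)
    best={round(q,2):round(-min(f((q,r.x[1]+a,r.x[2]+b)) for a in (-2,-1,0,1,2) for b in (-2,-1,0,1,2)),3) for q in np.arange(q0[0],q0[1]+.01,.1)}
    im=cv2.cvtColor(g,cv2.COLOR_GRAY2BGR); im=cv2.convertScaleAbs(im,alpha=2); 
    c,_=cv2.findContours(mask(r.x).astype(np.uint8),0,2); cv2.drawContours(im,c,-1,G,1); c,_=cv2.findContours(m.astype(np.uint8),0,2); cv2.drawContours(im,c,-1,Rd,1)
    return r.x,r.fun,best,im
E
python3 - <<'E'
from h import *
p=camera("wrist"); np.save("k9.npy",p,allow_pickle=True); r=fitwing(p); print(r[:3])
r2=fitwing(np.load("k0.npy",allow_pickle=True).item()); print(r2[:3])
cv2.imwrite("pics/f1.png",np.hstack([r[3],r2[3]]))
E
```

```text
(array([1.02456078, 1.9491707 , 1.68098424]), np.float64(-0.7868984288011877), {np.float64(0.0): np.float64(0.595), np.float64(0.1): np.float64(0.63), np.float64(0.2): np.float64(0.636), np.float64(0.3): np.float64(0.568), np.float64(0.4): np.float64(0.501), np.float64(0.5): np.float64(0.41), np.float64(0.6): np.float64(0.324), np.float64(0.7): np.float64(0.437), np.float64(0.8): np.float64(0.568), np.float64(0.9): np.float64(0.683), np.float64(1.0): np.float64(0.769), np.float64(1.1): np.float64(0.733), np.float64(1.2): np.float64(0.673)})
(array([ 0.19641625,  0.50391813, -1.97838521]), np.float64(-0.8231104837674836), {np.float64(0.0): np.float64(0.684), np.float64(0.1): np.float64(0.747), np.float64(0.2): np.float64(0.827), np.float64(0.3): np.float64(0.743), np.float64(0.4): np.float64(0.613), np.float64(0.5): np.float64(0.477), np.float64(0.6): np.float64(0.353), np.float64(0.7): np.float64(0.45), np.float64(0.8): np.float64(0.536), np.float64(0.9): np.float64(0.609), np.float64(1.0): np.float64(0.662), np.float64(1.1): np.float64(0.623), np.float64(1.2): np.float64(0.584)})
```

View pics/f1.png

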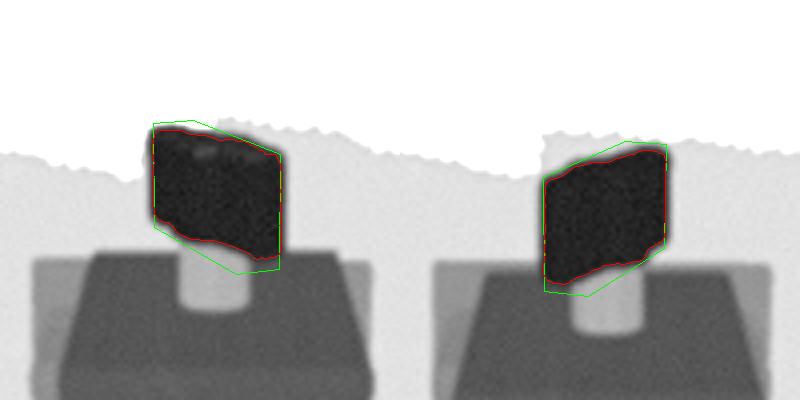

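```bash
python3 - <<'E'
from h import *
t,M=kp(1.18,65,sh=2.2,cc=1.5); env.movep(list(t),quat(M)); p=camera("wrist"); np.save("k10.npy",p,allow_pickle=True)
T=unitCr2(2.2,1.5); ims=[]
for i,q in enumerate((None,1.2,1.05)):
    draw(p,[(wing(q),T,G),(UNIT[12:],T,Rd)] if q else [],f"k10_{i}",250,160,380,300,2); 
    im=cv2.imread(f"pics/k10_{i}.png"); ims.append(cv2.convertScaleAbs(im,alpha=2.5) if 1 else im)
cv2.imwrite("pics/k10.png",np.hstack(ims)); print(readout.get_time())
E
```

```text
33.0917
```

View pics/k10.png

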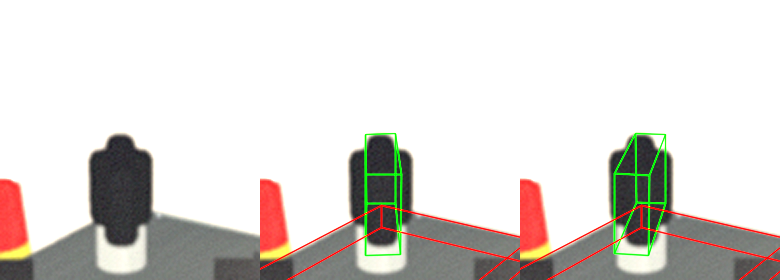

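```bash
cat >> h.py <<'E'
MID2=MIDC+np.array([0,0,-.8])-2.2*cradle_unitR(S)[:,1]-1.5*cradle_unitR(S)[:,2]
E
python3 - <<'E'
from h import *
t,M=pose(); env.move_straight(list(t+np.array([0,0,90])),feed=250)
env.movep(tcp(MID2,MC,160),quat(MC)); env.gripper_to(.75)
p=camera("wrist"); draw(p,[(UNIT,unitCr2(2.2,1.5,-.8),G)],"r0_",160,0,480,420,1.4); print(readout.get_time())
E
```

```text
35.05
```

View pics/r0_.png

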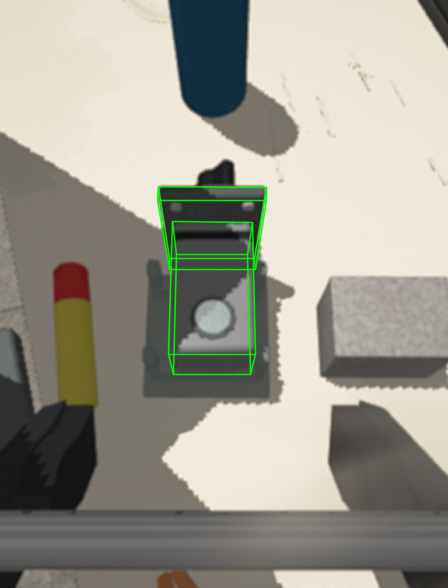

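```bash
python3 - <<'E'
from h import *
np.set_printoptions(precision=2,suppress=True)
print(env.move_straight(tcp(MID2,MC),feed=110,contact_N=6))
env.gripper_to(0.0,strength=55); print(readout.get_opening()*88,readout.get_wrist_force(),readout.get_time())
env.move_straight(tcp(MID2+[0,0,50],MC),feed=90)
print(readout.get_opening()*88,readout.get_wrist_force())
T=unitCr2(2.2,1.5,-.8+50)
p=camera("wrist"); draw(p,[(UNIT,T,G)],"r1_",160,0,480,420,1.4); print(readout.get_time())
E
```

```text
False
43.596736271428306 [-0.75 -1.04  0.77] 37.125
43.29303839215526 [-0.66 -0.03 -5.18]
37.8833
```

View pics/r1_.png

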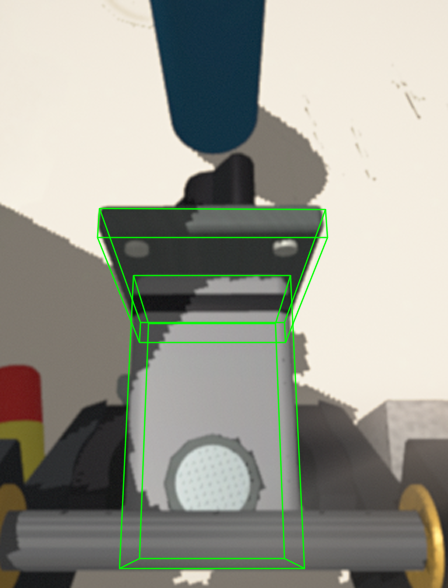

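```bash
python3 - <<'E'
from h import *
np.set_printoptions(precision=2,suppress=True)
D=MIDS+1.5*TU[:3,0]
env.movep(tcp(MID2+[0,0,240],MC),quat(MC))
env.movep(tcp(D+[0,0,240],MS),quat(MS))
env.movep(tcp(D+[0,0,50],MS),quat(MS))
print(readout.get_opening()*88,readout.get_wrist_force(),readout.get_time())
T=TU.copy(); T[:3,3]+=1.5*TU[:3,0]+[0,0,50]
p=camera("wrist"); draw(p,[(UNIT,T,G),(STAND,TS,Rd)],"s1",160,0,480,420,1.4)
p=camera("scene"); draw(p,[(UNIT,T,G),(STAND,TS,Rd)],"s1s",220,130,330,260,4.5)
E
```

```text
43.233855615672105 [ 0.73  0.06 -4.72] 41.1917
```

View pics/s1.png

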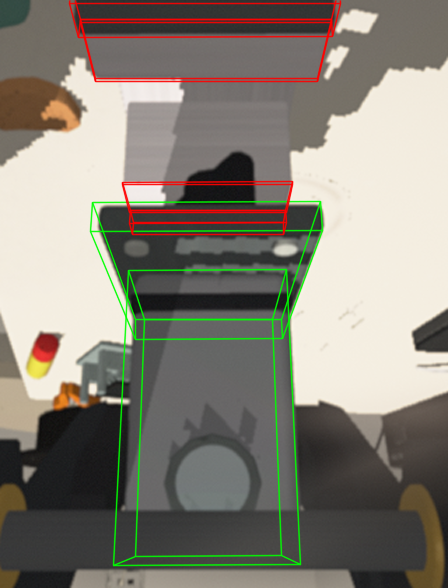

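View pics/s1s.png

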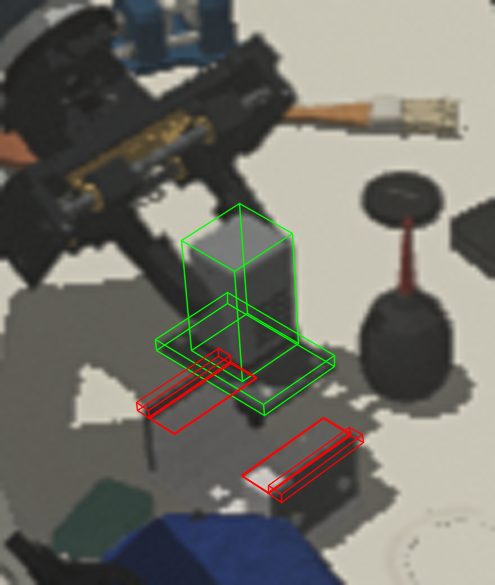

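```bash
python3 - <<'E'
from h import *
np.set_printoptions(precision=2,suppress=True)
D=MIDS+1.5*TU[:3,0]
env.move_straight(tcp(D+[0,0,7],MS),feed=80); print(readout.get_wrist_force())
print(env.move_straight(tcp(D+[0,0,-4],MS),feed=12,contact_N=5), np.array(readout.get_tool_pos())-tcp(D,MS), readout.get_wrist_force(),readout.get_moment(), readout.get_time())
T=TU.copy(); T[:3,3]+=1.5*TU[:3,0]
p=camera("wrist"); draw(p,[(UNIT,T,G),(STAND,TS,Rd)],"s2",160,0,480,420,1.4)
p=camera("scene"); crop(p,"s2s",235,170,325,250,6)
E
```

```text
[-0.66  0.56 -4.89]
True [0.08 0.16 2.88] [-1.25  1.67  5.19] [-0.21 -0.18 -0.  ] 42.5
```

View pics/s2.png

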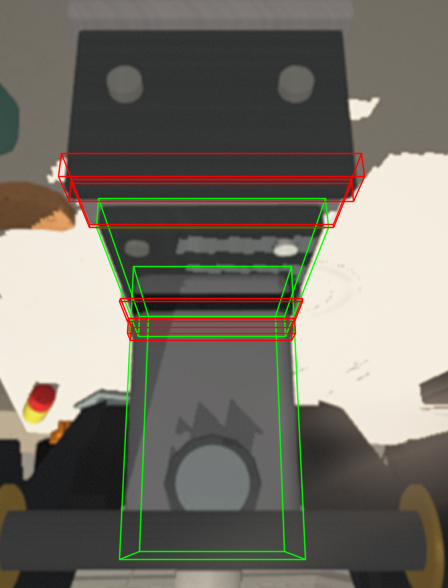

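View pics/s2s.png

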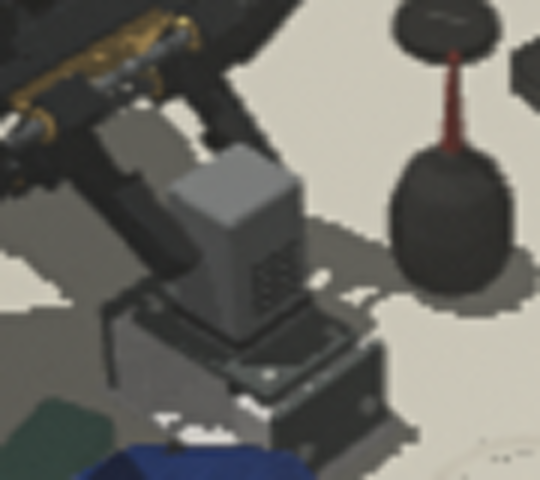

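```bash
python3 - <<'E'
from h import *
np.set_printoptions(precision=2,suppress=True)
D=MIDS+4.5*TU[:3,0]
t,M=pose(); env.move_straight(list(t+np.array([0,0,7])),feed=60)
env.move_straight(tcp(D+[0,0,9],MS),feed=60)
print(env.move_straight(tcp(D+[0,0,-5],MS),feed=12,contact_N=5), np.array(readout.get_tool_pos())-tcp(D,MS), readout.get_wrist_force(),readout.get_moment(), readout.get_time())
T=TU.copy(); T[:3,3]+=4.5*TU[:3,0]
p=camera("wrist"); crop(p,"s3",200,0,430,260,2.3)
p=camera("scene"); crop(p,"s3s",235,170,325,250,6)
E
```

```text
True [-0.05  0.    2.98] [-0.97  1.54  5.49] [-0.16 -0.22 -0.02] 43.7917
```

View pics/s3.png

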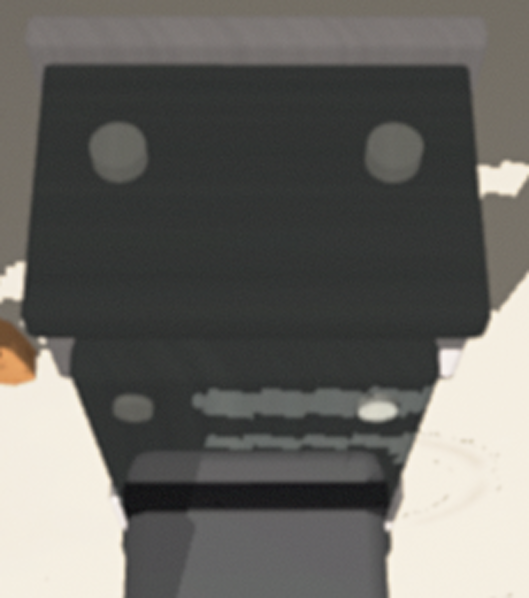

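View pics/s3s.png

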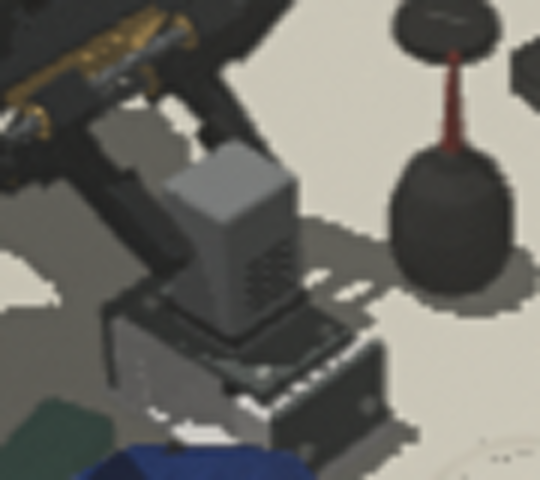

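```bash
python3 - <<'E'
from h import *
np.set_printoptions(precision=2,suppress=True)
env.gripper_to(0.8); env.dwell(.2)
t,M=pose(); print(readout.get_wrist_force(),env.move_straight(list(t-130*M[:,2]),feed=150,contact_N=6))
env.movep([430,250,330],quat(down(0)))
env.movep([445,276,300],quat(down(0))); env.dwell(.2)
p=camera("wrist"); np.save("e0.npy",p,allow_pickle=True); 
ims=[]
for i,d in enumerate((None,4.5)):
    T=TU.copy(); T[:3,3]+=(d or 0)*TU[:3,0]; T2=TU.copy(); T2[:3,3]+=4.5*TU[:3,0]-[0,0,46]
    draw(p,[(UNIT,T,G),(STAND,T2,Rd)] if d else [],f"e_{i}",250,100,390,280,2.8); ims.append(cv2.imread(f"pics/e_{i}.png"))
cv2.imwrite("pics/e0.png",np.hstack(ims))
p=camera("scene"); draw(p,[(UNIT,T,G)],"e1",235,170,325,250,6); p=camera("top"); save(p,"e2")
print(readout.get_time(),readout.get_wrist_force())
E
```

```text
[ 0.17 -0.09  0.11] False
47.2417 [-0.52 -1.28  0.66]
```

View pics/e0.png

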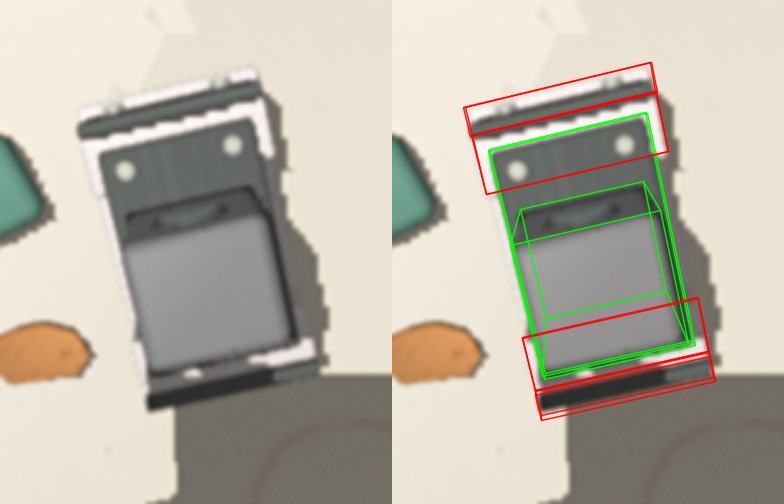

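View pics/e1.png

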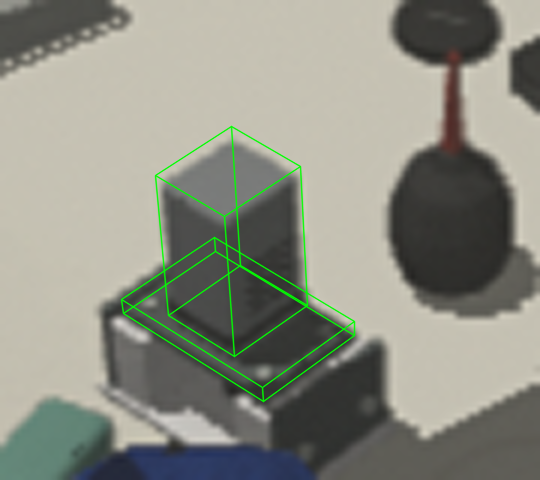

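View pics/e2.png

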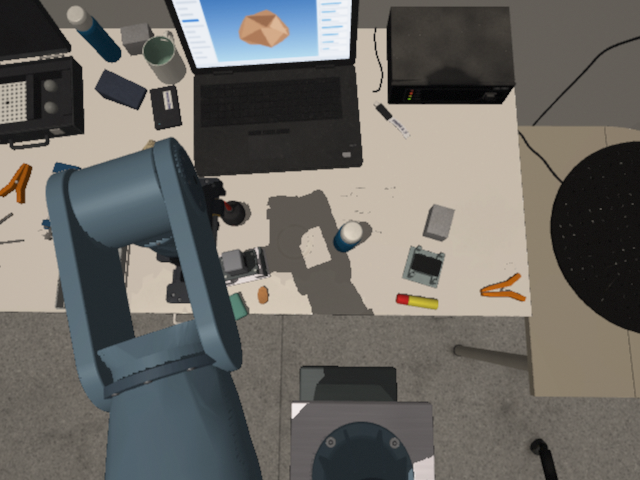

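```bash
python3 - <<'E'
from h import *
print(workorder.job_done(), readout.get_time())
E
```

```text
the job is handed in; nothing more can be done
the job is handed in; nothing more can be done
```

The projector is back upright on the two-rail stand with its wing knob turned to the free stop. I handed the job in at about 47 s of the 70 s allowed; no verdict was given.

- **Laying down:** I gripped the column, laid it along the cradle bed lens up, opened the fingers and backed away. The camera view showed it lying in place.
- **Knob:** My first attempt missed. The fingers closed above the wing and pushed the projector a few millimetres sideways, still within its guides. I gripped deeper and turned the knob to about 1.18 rad. A view along the wing showed it at 1.18–1.2 rad. My automatic outline fit disagreed, giving 1.02 rad. I put that down to the model leaving out the knob's hub, because the same fit was off by a similar amount, also towards the middle, before turning.
- **Standing up again:** The foot plate touched the rails about 3 mm earlier than I had calculated. To rule out it resting on a lip, I lifted it, moved it 3 mm further along and lowered it again. It touched at the same height.
- **Last checks:** The final views show the projector upright and parallel to the stand. There was about 6 mm of gap at the lens-side lip, and bare rail was showing at the other lip. The robot was clear of it. I could not see the knob from above at the end, so its final angle rests on the earlier view in the cradle. In the last camera views the bystanders in sight look unmoved, with no measurements taken. The arm hid part of the top view.

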